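Unlock and wind down the cheese press

TASK

Wind down the cheese press: slide the flush lock switch in the sloping front panel all the way to its left end to unlock, take the loose crank from its tray, fit it fully down onto the square shaft on top, and wind it clockwise (seen from above) until the press plate is down and it will go no further. Then lift the crank off and lay it back in its tray, upright on the tray floor as it was, leaving the press unlocked and wound down. Do not shove or knock over the jars, tin, carton, bowl and spoon standing around.

Things in the scene. Friction and masses are not known exactly. Their poses are not given: they have to be found in the camera images.
- press: fixed white and steel table-top cheese press; origin on the table under the vertical screw axis, z up, x to its back, y to its left (as the robot sees it). In mm of this frame: base x -85..90, y -100..100, 20 high, with a white cheese mould (diameter 110) under a steel press plate; two columns carry a white head block x -115..80, y -100..100, z 125..165
- slot (a point): centre of the switch slot, on the face of the press's steel front panel, at x -138, z 55 mm of the press, axes as the press. The panel, 150 wide, slopes 28 degrees, facing the robot and up: outward normal (-0.469, 0, 0.883) in these axes. Slot 84 mm long along y, 28 mm wide along the slope. The head overhangs the panel: a tool pointing straight down does not fit; lean it square to the panel
- switch_dish (a point): centre of the floor of the finger dish in the white lock switch; z = outward normal of the panel, y = unlocking direction (press's left), x = up the slope. The switch fills the slot's width and is 54 mm long: a dish 38 mm long (y) between two 8 mm cross ridges, tops flush with the panel, floor 8 mm below the face. Shut fingertips fit in (pad width across the slot) and push a ridge
- switch (a joint): travel of the lock switch in m: 0 = locked, 0.03 = left end, unlocked; 3 N of friction, stays where it is left. While locked a bolt stops the shaft at about 0.65 rad
- shaft_top (a point): centre of the top of the upright square shaft (16 x 16 mm, 22 mm long, sides along this point's x and y) on the head; it stands on a round collar, diameter 38, whose upper face lies 22 mm below this point (171 mm above the table). A seated crank rests on the collar. The point turns with the shaft
- shaft (a joint): angle of the shaft in rad, growing clockwise seen from above, 0 to 3.93 (hard stop, press plate down); it stays where it is left, friction 0.15 N m. The plate sinks 4 mm per rad. The crank has about 0.2 rad of play on the shaft, so the shaft lags behind the handle: wind on until it stops
- crank: loose crank, 0.32 kg, origin at the centre of its hub's underside, z up, x along the arm. In mm: square steel hub 44 x 44 x 24 high with a 19 square socket (sides along x and y) open below, 24 deep, mouth chamfered 2; above it, on the axis, a steel grip block 16 (x) x 36 (y), z 24 to 60. A flat arm, 20 wide, z 0..14, runs to x = 102. Flat underside. Its handle is crank_post
- crank_post (a point): middle of the crank's upright black handle (diameter 22, from z 16 to 70 of the crank, axis at x = 90; this point at z 43). The handle spins freely on its pin
- crank_mid (a point): point on the crank's underside 40 mm along the arm from the hub's axis; axes as the crank
- tray_in (a point): centre of the inner floor of the fixed aluminium crank tray, 4 mm above the table; tray 200 (its x) x 120 (its y) mm outside, walls 4 mm thick and 22 mm high above the table. The tray stands left or right of the press, the cheese tub on the other side
- tub: fixed white tub with lumps of cheese, diameter 150, 85 high; origin under its centre
- honey_jar: bystander: closed jar of honey, amber, diameter 68, height 100, sizes in mm; leave it alone
- fig_jar: bystander: closed jar, diameter 64, height 90, sizes in mm; leave it alone
- sweet_tin: bystander: round flat tin, diameter 120, height 45, sizes in mm; leave it alone
- tea_box: bystander: upright carton 60 x 90 x 120 high, sizes in mm; leave it alone
- spoon: bystander: steel spoon 180 long lying flat, sizes in mm; leave it alone
- bowl: bystander: small white bowl, diameter 110, height 45, sizes in mm; leave it alone

How it is judged:
By the outcome, as a careful person would: the job done as asked, in the order asked, and still so for the second after the job is handed in, with the robot touching nothing.
It also fails if it takes over 72 s, if anything falls off the work surface, if the arm or the gripper's body presses on something with over 40 N, if the wrist force passes 120 N, or if a joint passes its speed limit or range.

ROBOT

A 6-joint arm with a two-finger parallel gripper is mounted at the origin on the work surface. World frame = base frame: x ahead of the robot, y to its left, z up, the work surface at z = 0. Lengths are in m, angles in rad, forces in N, time in s.
With the tool pointing down it reaches from about 0.4 to 0.825 m from the base axis. Payload 7 kg.
Tool frame: the origin (TCP) lies between the finger pads, 19 mm behind the fingertips; this is the grasp point; z points along the fingers, y is the line along which they close (so a half turn about z gives the same grasp; the last joint's range is limited). The gripper opens to 85 mm and grips with 20 to 120 N. Pads are 22 mm wide; open, the fingers measure 114 mm over their backs; the gripper's body (76 mm by 85 mm) begins 54 mm behind the grasp point. The pads swing forward as they close: fully open they stand 13 mm farther back than shut.
Start: joints at [-0.934, 0.359, 0.012, 0, -1.224, -0.288], TCP at [0.231, -0.634, 0.25] pointing down, gripper open.
Joint ranges: [-3.07, 3.07], [-1.43, 2.12], [-1.02, 1.25], [-3.03, 1.67], [-3.05, -0], [-3.03, 3.03]. Speed limits (rad/s): [2.39, 2.39, 3.01, 3.14, 3.14, 3.14].

INTERFACE

Orientations are given as [roll, pitch, yaw] about the fixed x, y, z axes, in that order (R = Rz(yaw) Ry(pitch) Rx(roll)).
In Python, from workcell import sensors, snapshot, camera_params, close_job gives the robot as it stands. The module is installed in compiled form; this text tells all that it offers.
- The arm moves only by the shell command python3 -m inch 'ROWS' [OPENING]. ROWS is JSON, one flat list of numbers, 6 for each row, row after row: the shift along the world's x, y, z normalised to -1 to 1, where 1 is 0.25 m, then the turn, a rotation vector about the world's x, y, z normalised to -1 to 1, where 1 is 2 pi rad. In form: [x, y, z, rx, ry, rz, x, y, z, rx, ry, rz, ...]. A call has 1 to 5 rows; each row is the pose to reach, as a shift and turn from the pose commanded when the call began, turning the shorter way round; what a row does not reach only later rows make up. A row lasts 1/8 s, in which the tool goes at most 62.5 mm and 10.7 degrees, less where a joint would pass 70% of its speed; a pose out of reach is approached as far as the arm can. A call with a number of a shift or a turn outside -1 to 1 is refused whole. A call with a gripper value outside its range is refused whole. OPENING is the closure, from 0 (fully open) to 1 (shut), set as the call begins (- or left out, the last holds). The fingers move at their own pace and stop on an object; the grip force is fixed at half the most. Time passes only in rows, so rows that repeat a pose let the fingers close. It gives the time, the measured TCP pose, the force, the opening and the grip force at its end, in the units of the state.
- sensors.sense(): the state, without advancing time (a new reading comes with each control period).
- snapshot(name): name is "scene" or "top" or "wrist"; returns the picture (384x512x3 uint8, red, green, blue); there is no depth.
- camera_params(name): a dict with "K" (3x3 intrinsics, pixels), "pose" (4x4, takes a point from camera to world coordinates). Camera axes: x right, y up, looking along -z (the intrinsics and any distortion apply to the point x, -y, -z); pixel columns grow to the right and rows downward; lengths in m; the calibration is good to about 2 mm. A picture is of the moment at which its call begins: read the wrist's pose just before it. camera_params takes no time and is no camera call; for the wrist camera it gives the pose at the moment of the call.
- close_job(): hands the job in; it is judged then, once.
The state is a dict: "clock": time; "joints": joint angles; "qd": joint speeds; "effort": joint torques, N m; "tcp_pos": TCP position; "orientation": TCP orientation; "wrist_force": force on the tool from outside, world axes, zero at the start; "wrist_torque": the same for the moment, N m; "grip_width": finger opening in m; "gripper_force": force on a finger pad.
Only numpy, scipy, OpenCV 4.12 (cv2) and the standard library are available. Lean on these libraries where they do the work, as an engineer would, in place of code of your own. Each camera call takes 0.05 s, during which the arm holds its last target. There are 200 camera calls.

## Working session

There is one attempt and no reset: what is moved stays moved. The work goes in short steps, Python scripts to look and compute and a shell command to move; the robot and the scene stay as the last step left them, time stands still between calls to the robot, and variables do not carry over. Pictures are saved under pics/ and viewed, at most 10 in all, crops included, and the job is handed in when it is done.

```bash
mkdir -p pics; python3 - <<'E'
from workcell import *
import cv2,numpy as np
for n in("scene","top"):
    im=snapshot(n);cv2.imwrite(f"pics/{n}0.png",im[:,:,::-1])
    p=camera_params(n);print(n,np.round(p["K"],1).tolist(),np.round(p["pose"],3).tolist(),[k for k in p])
print(sensors.sense())
E
```

```text
scene [[404.8, 0.0, 251.4], [0.0, 404.8, 193.3], [0.0, 0.0, 1.0]] [[-0.677, -0.539, 0.501, 1.164], [0.736, -0.506, 0.45, 0.534], [0.011, 0.673, 0.739, 0.952], [0.0, 0.0, 0.0, 1.0]] ['K', 'pose']
top [[356.3, 0.0, 257.7], [0.0, 356.3, 189.1], [0.0, 0.0, 1.0]] [[0.004, 0.996, -0.089, 0.516], [-1.0, 0.002, -0.025, 0.011], [-0.025, 0.089, 0.996, 1.161], [0.0, 0.0, 0.0, 1.0]] ['K', 'pose']
{'clock': 0.1, 'joints': array([-9.33887138e-01,  3.59280583e-01,  1.11620627e-02, -3.15672559e-04,
       -1.22408991e+00, -2.88062428e-01]), 'qd': array([-4.29317567e-04,  3.56828244e-05,  2.96159041e-03,  2.04366058e-04,
        3.95772001e-04,  5.70128079e-04]), 'effort': array([-1.37467818e-03, -5.84763515e+01,  2.94104701e+01,  6.95452943e+00,
       -3.23070919e-03, -1.09528506e-05]), 'tcp_pos': array([ 0.23054601, -0.63398489,  0.24918353]), 'orientation': array([ 3.14015442e+00, -1.16664644e-04, -2.79285329e+00]), 'wrist_force': array([ 0.07453137, -1.26779322, -0.28635735]), 'wrist_torque': array([ 0.00644883,  0.0136446 , -0.0055503 ]), 'gripper_force': 0.0, 'grip_width': 0.08504594926691597}
```

View pics/scene0.png

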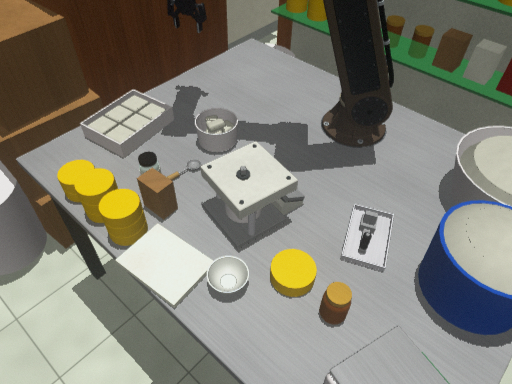

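View pics/top0.png

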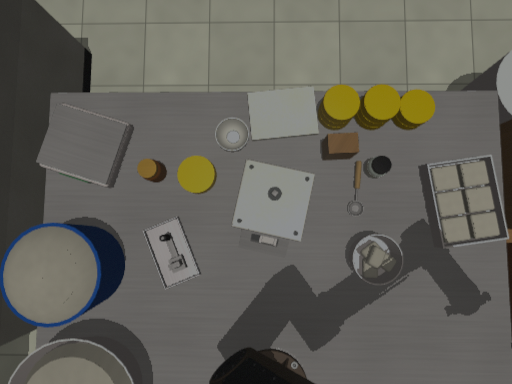

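The scene view shows the press in the middle at (250,190), with the tray and crank to the robot's left at (368,237). In the top view the head is around (274,200), the shaft at (275,194), the switch at (268,240), and the tray around (172,252). The crank's hub is near (176,263) and its handle near (165,237).

```bash
cat > h.py <<'E'
import numpy as np,cv2
from workcell import *
from scipy.spatial.transform import Rotation as R
def ray(p,uv,z):
    K,T=p["K"],p["pose"]; uv=np.atleast_2d(np.array(uv,float))
    d=np.c_[(uv[:,0]-K[0,2])/K[0,0],-(uv[:,1]-K[1,2])/K[1,1],-np.ones(len(uv))]@T[:3,:3].T
    o=T[:3,3]; return o+d*((z-o[2])/d[:,2:])
def proj(p,X):
    X=np.atleast_2d(X);T=p["pose"];c=(X-T[:3,3])@T[:3,:3];K=p["K"]
    return np.c_[K[0,2]-K[0,0]*c[:,0]/c[:,2],K[1,2]+K[1,1]*c[:,1]/c[:,2]]
E
python3 - <<'E'
import cv2
im=cv2.imread("pics/top0.png")
a=cv2.resize(im[150:262,225:325],None,fx=5,fy=5,interpolation=cv2.INTER_CUBIC)[:,:400+100]
b=cv2.resize(im[210:294,140:204],None,fx=5,fy=5,interpolation=cv2.INTER_CUBIC)
b=cv2.copyMakeBorder(b,0,560-420,0,300-320 if 0 else 0,cv2.BORDER_CONSTANT)
o=cv2.hconcat([a[:560,:480],b]); print(o.shape); cv2.imwrite("pics/crop0.png",o)
E
```

```text
(560, 800, 3)
```

View pics/crop0.png

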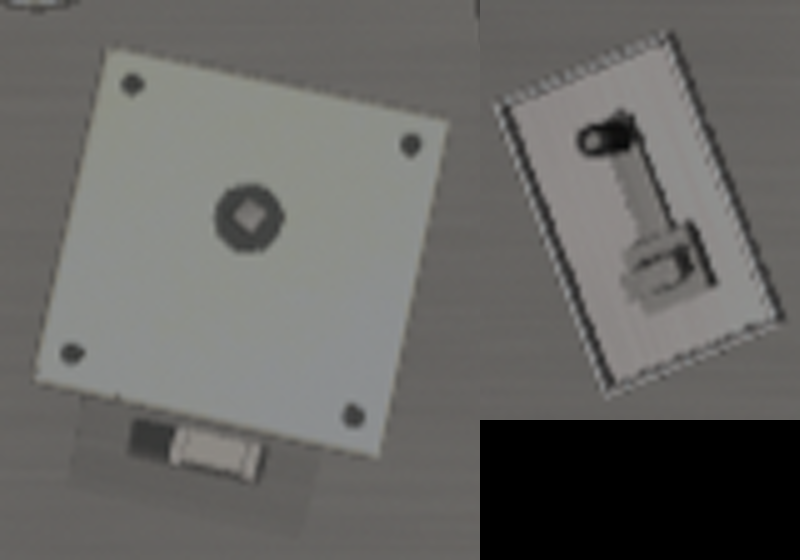

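The crop gives these pixels. The head corners are at (108,50), (448,122), (380,456) and (37,380), and the shaft's diamond-shaped square is at (250,215). The switch (215,450) sits at the right end of its slot, so it is locked. The crank's hub is at (660,270) and its handle top at (592,138).

```bash
python3 - <<'E'
from h import *
p=camera_params("top"); q=camera_params("scene")
f=lambda L,ox,oy,b=0:[(ox+(x-b)/5-.4,oy+(y-b*0)/5-.4) for x,y in L]
def fit(P,Q): # Q=model xy, returns origin,yaw
    P=P[:,:2];Q=np.array(Q,float);a=P-P.mean(0);b=Q-Q.mean(0)
    th=np.arctan2((b[:,0]*a[:,1]-b[:,1]*a[:,0]).sum(),(a*b).sum());c,s=np.cos(th),np.sin(th);M=np.array([[c,-s],[s,c]])
    o=P.mean(0)-M@Q.mean(0);return o,th,np.linalg.norm(P-o-Q@M.T,axis=1)
H=ray(p,f([(108,50),(448,122),(380,456),(37,380)],225,150),.165)
o,th,e=fit(H,[(.08,.1),(.08,-.1),(-.115,-.1),(-.115,.1)]);print("press",o,th,np.round(e,4))
print("shaft",ray(p,f([(250,215)],225,150),.193), ray(p,f([(250,217)],225,150),.171))
T=ray(p,f([(500,103),(672,33),(785,322),(608,393)],140,210,480),.022)
m=fit(T,[(.1,.06),(.1,-.06),(-.1,-.06),(-.1,.06)]);print("tray",m)
print("post",ray(p,f([(592,138)],140,210,480),.074),"hubblock top",ray(p,f([(655,262)],140,210,480),.064))
c,s=np.cos(th),np.sin(th);M=np.array([[c,-s],[s,c]])
n=np.r_[M@[-.469,0],.883]
sl=np.r_[o+M@[-.138,0],.055];print("slot",sl,proj(p,sl),"n",n)
y=np.r_[M@[0,1],0];z=-n;x=np.cross(y,z);Rm=np.c_[x,y,z];print("rpy tool",R.from_matrix(Rm).as_euler("xyz"))
s0=sensors.sense();R0=R.from_euler("xyz",s0["orientation"])
print("R0",np.round(R0.as_matrix(),3))
for sg in(1,-1):
    Rt=R.from_matrix(Rm@np.diag([sg,sg,1]));print((Rt*R0.inv()).as_rotvec()/2/np.pi)
E
```

```text
press [ 0.59252729 -0.01080818] -0.20834638609565523 [0.003  0.0037 0.0032 0.0041]
shaft [[ 0.59313837 -0.01057499  0.193     ]] [[ 0.59376519 -0.01107343  0.171     ]]
tray (array([0.41680973, 0.31210988]), np.float64(0.39190873886800165), array([0.0017501 , 0.00205586, 0.00127421, 0.00228594]))
post [[0.46547822 0.32947661 0.074     ]] hubblock top [[0.39011271 0.29154506 0.064     ]]
slot [0.45751164 0.01773606 0.055     ] [[264.36835628 240.07871638]] n [-0.45885754  0.09700905  0.883     ]
rpy tool [-3.14159265  0.48825114  2.93324627]
R0 [[-0.94  -0.342 -0.001]
 [-0.342  0.94   0.001]
 [ 0.     0.001 -1.   ]]
[ 0.00529503 -0.07854723 -0.08693131]
[-0.10354666 -0.00758111  0.40085977]
```

```bash
python3 -m inch '[0.1,0.436,0,0.0009,-0.013,-0.0145, 0.2,0.872,0,0.0018,-0.0262,-0.029, 0.2,0.872,0,0.0018,-0.0262,-0.029,0.2,0.872,0,0.0018,-0.0262,-0.029]' 1
python3 -m inch '[0.1,0.436,0,0.0009,-0.013,-0.0145, 0.2,0.872,0,0.0018,-0.0262,-0.029, 0.2,0.872,0,0.0018,-0.0262,-0.029,0.2,0.872,0,0.0018,-0.0262,-0.029]'
python3 -m inch '[0.1,0.436,-0.1,0.0009,-0.013,-0.0145, 0.2,0.872,-0.2,0.0018,-0.0262,-0.029, 0.2,0.872,-0.2,0.0018,-0.0262,-0.029,0.2,0.872,-0.2,0.0018,-0.0262,-0.029,0.2,0.872,-0.2,0.0018,-0.0262,-0.029]'
python3 - <<'E'
from h import *
p=camera_params("wrist");im=snapshot("wrist");cv2.imwrite("pics/w1.png",im[:,:,::-1])
s=sensors.sense();print(s["tcp_pos"],s["orientation"],s["joints"],s["grip_width"],p)
sl=np.array([.4575,.0177,.055]);y=np.array([.2068,.978,0]);print(proj(p,[sl,sl+.042*y,sl-.042*y]))
E
```

```text
clock: 0.6
tcp_pos: [0.2803, -0.414, 0.2501]
orientation: [-3.11, 0.162, -2.973]
wrist_force: [0.5, -0.3, 0.0]
grip_width: 0.0124
gripper_force: 0.0
clock: 1.1
tcp_pos: [0.3303, -0.197, 0.2503]
orientation: [-3.109, 0.329, 3.127]
wrist_force: [1.4, 1.1, 1.0]
grip_width: -0.0001
gripper_force: 0.0
clock: 1.72
tcp_pos: [0.3983, -0.0103, 0.2528]
orientation: [3.137, 0.45, 2.932]
wrist_force: [1.6, -0.5, -0.5]
grip_width: -0.0003
gripper_force: 0.0
[ 0.40011865 -0.00524114  0.25289037] [3.13807464 0.45010105 2.93638045] [ 0.82191686 -0.43518589 -1.01411059  0.53238863 -0.8182185  -2.93205058] -2.8752964621176852e-05 {'K': array([[309.83471808,   0.        , 254.77803392],
       [  0.        , 309.83471808, 194.85055747],
       [  0.        ,   0.        ,   1.        ]]), 'pose': array([[ 0.20708326, -0.7293064 , -0.65209562,  0.28515072],
       [ 0.97831259,  0.15749417,  0.13453649,  0.01424445],
       [ 0.00458294, -0.66581361,  0.74610404,  0.33462246],
       [ 0.        ,  0.        ,  0.        ,  1.        ]])}
[[291.30448603 135.86540078]
 [331.85168417 135.76050804]
 [250.72245697 135.97038362]]
```

View pics/w1.png

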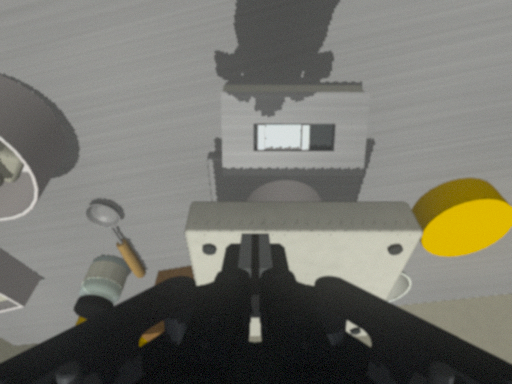

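The wrist view shows the panel with its slot spanning (254..335, 137), about 2-3 mm left of my prediction. The switch is at the right end. The arm is against its j3 limit this high up, so I'll go lower.

```bash
python3 -m inch '[0.02,0.03,-0.12,0,0,0,0.04,0.03,-0.24,0,0,0,0.04,0.03,-0.24,0,0,0]'
cat >> h.py <<'E'
SL=np.array([.458,.0197,.055]);Y=np.array([.2068,.978,0]);N=np.array([-.4589,.097,.883]);N/=np.linalg.norm(N)
def to(P,Rm):
    s=sensors.sense();R0=R.from_euler("xyz",s["orientation"])
    print("pos",s["tcp_pos"].round(4),"rpy",s["orientation"].round(3),"j",s["joints"].round(2),"F",s["wrist_force"].round(1))
    print("shift",((P-s["tcp_pos"])/.25).round(3),"turn",((R.from_matrix(Rm)*R0.inv()).as_rotvec()/2/np.pi).round(4))
RS=np.c_[np.cross(Y,-N),Y,-N]
E
python3 -c "
from h import *
to(SL-.015*Y+.073*N,RS)"
```

```text
clock: 2.15
tcp_pos: [0.4231, -0.0068, 0.2161]
orientation: [-3.141, 0.405, 2.933]
wrist_force: [0.1, -0.4, -0.9]
grip_width: 0.0002
gripper_force: 0.0
pos [ 0.4231 -0.0068  0.2161] rpy [-3.141  0.405  2.933] j [ 0.69 -0.3  -1.02  0.53 -0.67 -2.86] F [ 0.1 -0.4 -0.9]
shift [-0.007  0.075 -0.387] turn [-0.0027 -0.0129  0.0001]
```

```bash
python3 -m inch '[0,0.035,-0.2,0,-0.006,0,0,0.075,-0.36,0,-0.0129,0,0,0.075,-0.36,0,-0.0129,0,0,0.075,-0.36,0,-0.0129,0]'
python3 -c "
from h import *
to(SL-.015*Y+.073*N,RS)"
```

```text
clock: 2.65
tcp_pos: [0.462, 0.01, 0.1895]
orientation: [3.118, 0.401, 2.926]
wrist_force: [-0.5, -0.2, 0.6]
grip_width: 0.0004
gripper_force: 0.0
pos [0.462  0.01   0.1895] rpy [3.118 0.401 2.926] j [ 0.6  -0.17 -1.02  0.59 -0.5  -2.88] F [-0.5 -0.2  0.6]
shift [-0.163  0.009 -0.28 ] turn [-0.0063 -0.0129 -0.0005]
```

The arm is riding its j3 limit. I'll identify the kinematics from the recorded joint and pose samples, then check which poses are feasible.

```bash
cat > k.py <<'E'
from h import *
from scipy.optimize import least_squares
import itertools
LO=np.array([-3.07,-1.43,-1.02,-3.03,-3.05,-3.03]);HI=np.array([3.07,2.12,1.25,1.67,0,3.03])
def fk(q,k,s):
    h,a,L2,L3,e,d,Lt,ps=k;E=R.from_euler
    Ra=E("z",q[0]);p=Ra.apply([a,0,h]);Ra=Ra*E("y",q[1]);p=p+Ra.apply([0,0,L2]);Ra=Ra*E("y",-q[2])
    p=p+Ra.apply([L3,0,e]);Ra=Ra*E("x",s[0]*q[3])*E("y",-q[4]);p=p+Ra.apply([Lt,d,0])
    Ra=Ra*E("x",s[1]*q[5]+ps)*E("y",np.pi/2);return p,Ra
if __name__=="__main__":
    s=sensors.sense()
    D=[([-.93388714,.35928058,.0111620627,-.00031567,-1.22408991,-.28806243],[.23054601,-.63398489,.24918353],[3.14015442,-.00011666,-2.79285329]),
    ([.82191686,-.43518589,-1.01411059,.53238863,-.8182185,-2.93205058],[.40011865,-.00524114,.25289037],[3.13807464,.45010105,2.93638045]),
    (s["joints"],s["tcp_pos"],s["orientation"]),([.69,-.3,-1.02,.53,-.67,-2.86],[.4231,-.0068,.2161],[-3.141,.405,2.933])]
    best=None
    for sg in itertools.product((1,-1),(1,-1)):
        def f(k):
            r=[]
            for q,p,o in D:
                P,A=fk(q,k,sg);r+=[*(P-p),*(.3*(A.inv()*R.from_euler("xyz",o)).as_rotvec())]
            return r
        for ps in(0,1.57,3.14,-1.57):
            m=least_squares(f,[.3,0,.4,.4,0,.19,.2,ps])
            if best is None or m.cost<best[0]:best=(m.cost,sg,m.x,np.abs(m.fun).max())
    print(best);np.savez("k.npz",k=best[2],s=best[1])
E
python3 k.py
```

```text
(np.float64(1.1550785451935981e-05), (-1, -1), array([ 1.95710305e-01,  2.50168894e-03,  6.00056542e-01,  4.61022218e-01,
        1.26115511e-03, -1.91845537e-01,  3.52013918e-01, -1.57042658e+00]), np.float64(0.0030732076783399425))
```

```bash
cat >> k.py <<'E'
def ik(P,Rm,n=60,tol=.01):
    z=np.load("k.npz");k,s=z["k"],z["s"];T=R.from_matrix(Rm);rng=np.random.default_rng(0);out=[]
    for i in range(n):
        def f(q):
            p,A=fk(q,k,s);return np.r_[p-P,.3*(A.inv()*T).as_rotvec()]
        m=least_squares(f,rng.uniform(LO,HI),bounds=(LO,HI))
        r=np.linalg.norm(m.fun)
        if not any(np.allclose(m.x,o[1],atol=.05) for o in out): out.append((r,m.x))
    return sorted(out,key=lambda o:o[0])
E
python3 - <<'E'
from k import *
for nm,dl in(("contact",.013),("hover60",.073)):
  for sg in(1,-1):
    P=SL-.015*Y+dl*N
    print(nm,sg,[(round(r,4),q.round(2).tolist()) for r,q in ik(P,RS@np.diag([sg,sg,1]),30)[:4]])
E
```

```text
contact 1 [(np.float64(0.0286), [-0.4, 0.08, -1.01, -3.0, -0.01, 1.6]), (np.float64(0.0756), [0.48, 0.05, -1.02, 0.47, -0.28, -2.68]), (np.float64(0.0995), [0.6, 0.13, -1.02, 0.82, -0.46, 3.03]), (np.float64(0.1148), [2.69, -1.43, -1.02, -0.02, -2.5, 1.77])]
contact -1 [(np.float64(0.0286), [-0.4, 0.08, -1.01, -3.0, -0.01, -1.54]), (np.float64(0.0705), [-0.03, 0.15, -0.76, -1.63, -0.0, 3.03]), (np.float64(0.0756), [0.48, 0.05, -1.02, 0.47, -0.28, 0.46]), (np.float64(0.1148), [2.69, -1.43, -1.02, -0.02, -2.5, -1.37])]
hover60 1 [(np.float64(0.0509), [-0.39, -0.03, -1.02, -2.93, -0.0, 1.51]), (np.float64(0.0601), [2.64, -1.43, -1.02, 0.07, -2.46, 1.88]), (np.float64(0.0639), [0.61, -0.11, -1.02, 0.47, -0.48, -2.78]), (np.float64(0.0906), [0.78, -0.04, -1.02, 0.66, -0.64, 3.03])]
hover60 -1 [(np.float64(0.0509), [-0.39, -0.03, -1.02, -2.93, -0.0, -1.63]), (np.float64(0.0601), [2.64, -1.43, -1.02, 0.07, -2.46, -1.26]), (np.float64(0.0639), [0.61, -0.11, -1.02, 0.47, -0.48, 0.36]), (np.float64(0.0978), [-0.02, 0.02, -0.81, -1.64, -0.0, 3.03])]
```

The exact square lean is right at the j5 limit. Leaning sideways along the slot, or slightly less steeply, is tolerable, so I'll search those angles.

```bash
cat >> k.py <<'E'
def ik2(tip,sg,seeds,w=(.15,.05,.25)):
    # tilt variables t: about Y, about slope axis X, about N ; tip is 19 mm ahead of TCP
    z=np.load("k.npz");k,s=z["k"],z["s"];out=[]
    def tgt(t):
        M=R.from_rotvec(t[0]*Y)*R.from_rotvec(t[1]*np.cross(Y,N))*R.from_rotvec(t[2]*N)*R.from_matrix(RS@np.diag([sg,sg,1]));return M
    for q0 in seeds:
        def f(v):
            p,A=fk(v[:6],k,s);M=tgt(v[6:]);return np.r_[p+A.apply([0,0,.019])-tip,.3*(A.inv()*M).as_rotvec(),.02*np.array(w)*v[6:]]
        q0=np.clip(q0,LO+.06,HI-.06);m=least_squares(f,np.r_[q0,0,0,0],bounds=(np.r_[LO+.05,-.3,-.6,-.2],np.r_[HI-.05,.3,.6,.2]))
        out.append((np.linalg.norm(m.fun[:6]),np.linalg.norm(m.fun),m.x,tgt(m.x[6:]).as_matrix()))
    return sorted(out,key=lambda o:o[1])
E
python3 - <<'E'
from k import *
q=sensors.sense()["joints"];rng=np.random.default_rng(1)
S=[q]+[rng.uniform(LO,HI) for _ in range(40)]
for sg in(1,-1):
  for nm,y,dl in(("start",-.015,-.006),("end",.015,-.006),("hover",-.015,.04)):
    o=ik2(SL+y*Y+dl*N,sg,S)
    for a in o[:40:8][:3]:print(nm,sg,round(a[0],5),round(a[1],5),a[2].round(2).tolist())
E
```

```text
start 1 0.0 0.00026 [-0.41, 0.07, -0.97, -2.75, -0.05, 1.35, -0.08, -0.09, 0.0]
start 1 0.0 0.00032 [0.36, 0.07, -0.89, -0.53, -0.05, -1.53, 0.0, 0.32, -0.0]
start 1 1e-05 0.00084 [0.8, 0.36, -0.97, 0.75, -0.82, 2.93, 0.2, -0.6, -0.0]
end 1 0.0 0.00023 [-0.34, 0.08, -0.97, -2.81, -0.05, 1.35, -0.08, -0.06, 0.0]
end 1 0.0 0.00035 [0.4, 0.08, -0.86, -0.59, -0.05, -1.51, 0.0, 0.35, -0.0]
end 1 1e-05 0.00071 [0.86, 0.37, -0.97, 0.79, -0.83, 2.81, 0.13, -0.6, -0.0]
hover 1 0.0 0.00036 [0.42, -0.09, -0.97, -0.32, -0.11, -1.8, 0.01, 0.36, -0.0]
hover 1 0.0 0.00036 [0.42, -0.09, -0.97, -0.33, -0.11, -1.8, 0.01, 0.36, 0.0]
hover 1 1e-05 0.00078 [0.89, 0.26, -0.97, 0.67, -0.91, 2.95, 0.17, -0.6, -0.0]
start -1 0.0 0.00026 [-0.41, 0.07, -0.97, -2.75, -0.05, -1.79, -0.08, -0.09, 0.0]
start -1 0.0 0.00026 [-0.41, 0.07, -0.97, -2.75, -0.05, -1.79, -0.08, -0.09, 0.0]
start -1 1e-05 0.00084 [0.8, 0.36, -0.97, 0.75, -0.82, -0.21, 0.2, -0.6, -0.0]
end -1 0.0 0.00023 [-0.34, 0.08, -0.97, -2.81, -0.05, -1.79, -0.08, -0.06, 0.0]
end -1 0.0 0.00023 [-0.34, 0.08, -0.97, -2.81, -0.05, -1.79, -0.08, -0.06, -0.0]
end -1 1e-05 0.00071 [0.86, 0.37, -0.97, 0.79, -0.83, -0.33, 0.13, -0.6, -0.0]
hover -1 0.0 0.00036 [0.42, -0.09, -0.97, -0.33, -0.11, 1.35, 0.01, 0.36, 0.0]
hover -1 1e-05 0.00078 [0.89, 0.26, -0.97, 0.67, -0.91, -0.2, 0.17, -0.6, 0.0]
hover -1 1e-05 0.00101 [-0.55, 0.15, -0.73, -1.41, -0.82, -2.98, -0.27, 0.6, 0.03]
```

```bash
python3 - <<'E'
from k import *
import k
k.HI=HI.copy();k.HI[4]=-.1
q=np.array([.4,.0,-.93,-.4,-.1,-1.7])
for nm,y,dl in(("start",-.015,-.006),("end",.015,-.006),("h40",-.015,.04),("h90",-.015,.09)):
    a=k.ik2(SL+y*Y+dl*N,1,[q,q+.1,q-.1],(.1,.05,.15))[0]
    print(nm,round(a[0],5),a[2].round(2).tolist());
    to(SL+y*Y+dl*N-.019*a[3][:,2],a[3]) 
E
```

```text
start 0.0 [0.26, 0.07, -0.81, -0.68, -0.15, -1.32, 0.01, 0.33, -0.0]
pos [0.462  0.01   0.1895] rpy [3.118 0.401 2.926] j [ 0.6  -0.17 -1.02  0.59 -0.5  -2.88] F [-0.5 -0.2  0.6]
shift [-0.055 -0.039 -0.495] turn [ 0.0409 -0.021   0.0219]
end 0.0 [0.3, 0.08, -0.79, -0.73, -0.15, -1.3, 0.01, 0.36, -0.0]
pos [0.462  0.01   0.1895] rpy [3.118 0.401 2.926] j [ 0.6  -0.17 -1.02  0.59 -0.5  -2.88] F [-0.5 -0.2  0.6]
shift [-0.03   0.076 -0.496] turn [ 0.0452 -0.0218  0.0239]
h40 0.0 [0.42, -0.08, -0.96, -0.25, -0.15, -1.89, 0.06, 0.34, -0.0]
pos [0.462  0.01   0.1895] rpy [3.118 0.401 2.926] j [ 0.6  -0.17 -1.02  0.59 -0.5  -2.88] F [-0.5 -0.2  0.6]
shift [-0.137 -0.023 -0.332] turn [ 0.0443 -0.0145  0.0216]
h90 0.0 [0.47, -0.24, -0.97, -0.15, -0.31, -2.04, 0.07, 0.36, -0.0]
pos [0.462  0.01   0.1895] rpy [3.118 0.401 2.926] j [ 0.6  -0.17 -1.02  0.59 -0.5  -2.88] F [-0.5 -0.2  0.6]
shift [-0.227 -0.005 -0.155] turn [ 0.0483 -0.0125  0.0226]
```

```bash
python3 -m inch '[-0.15,0,0,0.02,-0.006,0.01,-0.227,-0.005,-0.08,0.044,-0.013,0.022,-0.227,-0.005,-0.13,0.044,-0.013,0.022,-0.227,-0.005,-0.13,0.044,-0.013,0.022,-0.227,-0.005,-0.13,0.044,-0.013,0.022]'
cat > sw.py <<'E'
from k import *
import k
k.HI=HI.copy();k.HI[4]=-.1
q=np.array([.4,.0,-.93,-.4,-.1,-1.7])
for nm,y,dl in(("start",-.015,-.006),("h40",-.015,.04)):
    a=k.ik2(SL+y*Y+dl*N,1,[q,q+.1,q-.1],(.1,.05,.15))[0]
    print(nm,round(a[0],5));to(SL+y*Y+dl*N-.019*a[3][:,2],a[3]) 
E
python3 sw.py
```

```text
clock: 3.28
tcp_pos: [0.4073, 0.0078, 0.1581]
orientation: [2.802, 0.421, 2.941]
wrist_force: [-0.7, 0.4, 0.6]
grip_width: 0.0001
gripper_force: 0.0
start 0.0
pos [0.4073 0.0078 0.1581] rpy [2.802 0.421 2.941] j [ 0.51 -0.27 -1.02 -0.01 -0.29 -2.2 ] F [-0.7  0.4  0.6]
shift [ 0.164 -0.031 -0.37 ] turn [-0.0028 -0.0083 -0.0017]
h40 0.0
pos [0.4073 0.0078 0.1581] rpy [2.802 0.421 2.941] j [ 0.51 -0.27 -1.02 -0.01 -0.29 -2.2 ] F [-0.7  0.4  0.6]
shift [ 0.082 -0.015 -0.206] turn [ 0.0001 -0.0017 -0.001 ]
```

```bash
python3 -m inch '[0.04,-0.008,-0.1,0,-0.001,0,0.08,-0.015,-0.205,0,-0.002,-0.001,0.08,-0.015,-0.205,0,-0.002,-0.001,0.08,-0.015,-0.205,0,-0.002,-0.001]'
python3 sw.py; python3 - <<'E'
from h import *
p=camera_params("wrist");im=snapshot("wrist");cv2.imwrite("pics/w2.png",cv2.resize(im[:,:,::-1],None,fx=1.5,fy=1.5))
print(1.5*proj(p,[SL,SL+.042*Y,SL-.042*Y]))
s=sensors.sense();A=R.from_euler("xyz",s["orientation"]);print("tip px",1.5*proj(p,s["tcp_pos"]+A.apply([0,0,.019])))
E
```

```text
clock: 3.78
tcp_pos: [0.4271, 0.0041, 0.1067]
orientation: [2.8, 0.433, 2.934]
wrist_force: [0.6, -0.4, 0.1]
grip_width: -0.0001
gripper_force: 0.0
start 0.0
pos [0.4271 0.0041 0.1067] rpy [2.8   0.433 2.934] j [ 0.43 -0.08 -0.97 -0.25 -0.15 -1.9 ] F [ 0.6 -0.4  0.1]
shift [ 0.085 -0.016 -0.164] turn [-0.0028 -0.0064 -0.0008]
h40 0.0
pos [0.4271 0.0041 0.1067] rpy [2.8   0.433 2.934] j [ 0.43 -0.08 -0.97 -0.25 -0.15 -1.9 ] F [ 0.6 -0.4  0.1]
shift [ 0.003  0.    -0.001] turn [ 0.0001  0.0002 -0.0001]
[[382.00977654 333.65325907]
 [468.75008862 322.49184379]
 [282.55380155 346.45087776]]
tip px [[379.8858126 372.6516308]]
```

View pics/w2.png

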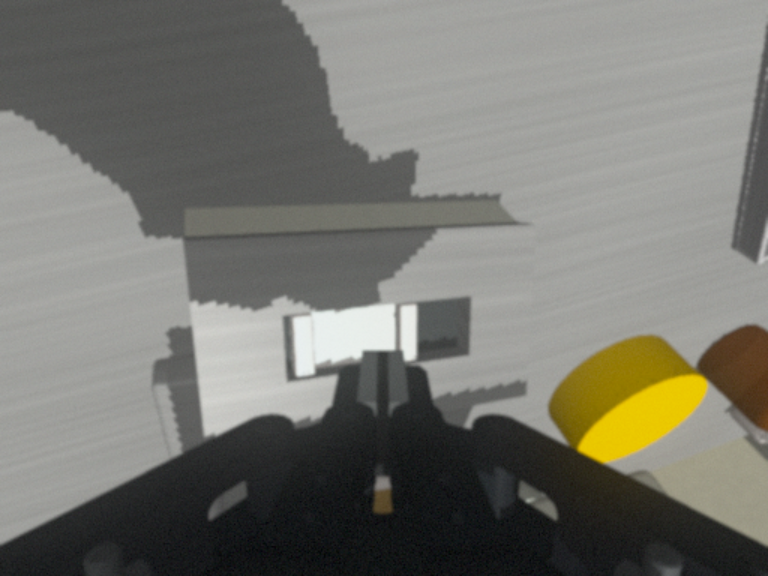

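The wrist view at 40 mm hover shows the slot from (286,348) to (470,326) and the fingertips at (382,352), so alignment is within about 2 mm. The fingers are about 18 mm thick along the slot, so I want less sideways lean.

```bash
python3 - <<'E'
from k import *
import k
q=np.array([.4,.0,-.93,-.4,-.1,-1.7])
SLc=SL+np.array([.0013,-.0003,.0007])-.001*Y
for lim in (0,-.05):
 for w in((.1,.1,.1),(.05,.2,.1),(.03,.3,.05)):
  k.HI=HI.copy();k.HI[4]=.05+lim;k.LO=LO.copy();k.LO[2]=-1.06
  for nm,y,dl in(("start",-.015,-.005),("end",.016,-.005)):
    a=k.ik2(SLc+y*Y+dl*N,1,[q,q+.1,q-.1],w)[0]
    print(lim,w,nm,round(a[0],5),a[2].round(2).tolist())
E
```

```text
0 (0.1, 0.1, 0.1) start 0.0 [0.48, 0.09, -1.01, 0.29, -0.23, -2.52, 0.25, 0.11, -0.0]
0 (0.1, 0.1, 0.1) end 0.0 [0.56, 0.11, -1.01, 0.42, -0.28, -2.73, 0.27, 0.05, -0.0]
0 (0.05, 0.2, 0.1) start 0.0 [0.52, 0.11, -1.01, 0.43, -0.33, -2.7, 0.28, 0.0, -0.0]
0 (0.05, 0.2, 0.1) end 0.0 [0.58, 0.12, -1.01, 0.48, -0.33, -2.8, 0.28, 0.0, 0.0]
0 (0.03, 0.3, 0.05) start 0.0 [0.52, 0.11, -1.01, 0.44, -0.33, -2.7, 0.28, 0.0, 0.0]
0 (0.03, 0.3, 0.05) end 0.0 [0.58, 0.12, -1.01, 0.48, -0.33, -2.81, 0.28, 0.0, 0.0]
-0.05 (0.1, 0.1, 0.1) start 0.0 [0.48, 0.09, -1.01, 0.29, -0.23, -2.52, 0.25, 0.11, -0.0]
-0.05 (0.1, 0.1, 0.1) end 0.0 [0.56, 0.11, -1.01, 0.42, -0.28, -2.73, 0.27, 0.05, -0.0]
-0.05 (0.05, 0.2, 0.1) start 0.0 [0.52, 0.11, -1.01, 0.43, -0.33, -2.7, 0.28, 0.0, -0.0]
-0.05 (0.05, 0.2, 0.1) end 0.0 [0.58, 0.12, -1.01, 0.48, -0.33, -2.8, 0.28, 0.0, 0.0]
-0.05 (0.03, 0.3, 0.05) start 0.0 [0.52, 0.11, -1.01, 0.44, -0.33, -2.7, 0.28, 0.0, 0.0]
-0.05 (0.03, 0.3, 0.05) end 0.0 [0.58, 0.12, -1.01, 0.48, -0.33, -2.81, 0.28, 0.0, 0.0]
```

```bash
cat > sw2.py <<'E'
from k import *
import k,sys
q=np.array([.4,.0,-.93,-.4,-.1,-1.7])
SLc=SL+np.array([.0013,-.0003,.0007])-.001*Y
def go(t0,w,pts):
  k.RS=R.from_rotvec(t0*Y).as_matrix()@RS
  k.HI=HI.copy();k.HI[4]=.0;k.LO=LO.copy();k.LO[2]=-1.05
  for nm,y,dl in pts:
    a=k.ik2(SLc+y*Y+dl*N,1,[q,q+.1,q-.1],w)[0]
    print(t0,w,nm,round(a[0],5),a[2].round(2).tolist()); yield SLc+y*Y+dl*N-.019*a[3][:,2],a[3]
E
python3 - <<'E'
from sw2 import *
for t0 in(.07,.12,.17):
    for w in((3,.2,.1),(3,.2,.02)): list(go(t0,w,[("start",-.015,-.0045),("end",.016,-.0045),("h",-.015,.03)]))
E
```

```text
0.07 (3, 0.2, 0.1) start 2e-05 [0.41, 0.06, -0.95, -0.26, -0.05, -1.93, 0.0, 0.29, -0.08]
0.07 (3, 0.2, 0.1) end 2e-05 [0.46, 0.08, -0.93, -0.32, -0.05, -1.91, 0.0, 0.32, -0.09]
0.07 (3, 0.2, 0.1) h 2e-05 [0.44, -0.05, -1.0, -0.14, -0.11, -2.08, 0.0, 0.31, -0.08]
0.07 (3, 0.2, 0.02) start 2e-05 [0.41, 0.06, -0.95, -0.27, -0.05, -2.04, 0.0, 0.28, -0.2]
0.07 (3, 0.2, 0.02) end 2e-05 [0.46, 0.08, -0.92, -0.33, -0.05, -2.02, 0.0, 0.31, -0.2]
0.07 (3, 0.2, 0.02) h 2e-05 [0.44, -0.05, -1.0, -0.15, -0.11, -2.19, 0.0, 0.3, -0.2]
0.12 (3, 0.2, 0.1) start 2e-05 [0.44, 0.07, -1.0, -0.06, -0.06, -2.19, 0.0, 0.25, -0.11]
0.12 (3, 0.2, 0.1) end 2e-05 [0.49, 0.08, -0.98, -0.1, -0.05, -2.2, 0.0, 0.28, -0.12]
0.12 (3, 0.2, 0.1) h 2e-05 [0.46, -0.05, -1.0, -0.04, -0.16, -2.23, 0.0, 0.27, -0.12]
0.12 (3, 0.2, 0.02) start 2e-05 [0.44, 0.07, -1.0, -0.06, -0.06, -2.27, 0.0, 0.24, -0.2]
0.12 (3, 0.2, 0.02) end 2e-05 [0.49, 0.08, -0.98, -0.11, -0.05, -2.27, 0.0, 0.28, -0.2]
0.12 (3, 0.2, 0.02) h 2e-05 [0.46, -0.05, -1.0, -0.04, -0.16, -2.31, 0.0, 0.26, -0.2]
0.17 (3, 0.2, 0.1) start 2e-05 [0.44, 0.07, -1.0, 0.05, -0.12, -2.33, 0.0, 0.21, -0.12]
0.17 (3, 0.2, 0.1) end 2e-05 [0.5, 0.08, -1.0, 0.06, -0.09, -2.4, 0.0, 0.23, -0.14]
0.17 (3, 0.2, 0.1) h 2e-05 [0.48, -0.04, -1.0, 0.08, -0.22, -2.38, 0.0, 0.21, -0.12]
0.17 (3, 0.2, 0.02) start 2e-05 [0.44, 0.07, -1.0, 0.05, -0.11, -2.4, 0.0, 0.2, -0.2]
0.17 (3, 0.2, 0.02) end 2e-05 [0.5, 0.08, -1.0, 0.06, -0.09, -2.45, 0.0, 0.22, -0.2]
0.17 (3, 0.2, 0.02) h 2e-05 [0.48, -0.04, -1.0, 0.07, -0.22, -2.45, 0.0, 0.2, -0.2]
```

```bash
python3 - <<'E'
from sw2 import *
for P,M in go(.12,(3,.2,1),[("start",-.013,-.0045),("end",.016,-.0045)]): to(P,M)
E
```

```text
0.12 (3, 0.2, 1) start 2e-05 [0.44, 0.07, -1.0, -0.06, -0.06, -2.08, 0.0, 0.27, -0.0]
pos [0.427  0.0041 0.107 ] rpy [2.799 0.434 2.934] j [ 0.43 -0.09 -0.97 -0.25 -0.15 -1.9 ] F [-0.1 -0.5  0.1]
shift [ 0.096 -0.01  -0.153] turn [-0.0108  0.0122 -0.0004]
0.12 (3, 0.2, 1) end 2e-05 [0.49, 0.08, -0.98, -0.1, -0.05, -2.08, 0.0, 0.3, -0.0]
pos [0.427  0.0041 0.107 ] rpy [2.799 0.434 2.934] j [ 0.43 -0.09 -0.97 -0.25 -0.15 -1.9 ] F [-0.1 -0.5  0.1]
shift [ 0.12   0.102 -0.153] turn [-0.0069  0.0113  0.0019]
```

```bash
python3 -m inch '[0.04,-0.005,-0.06,-0.005,0.006,0,0.08,-0.01,-0.12,-0.01,0.012,0,0.088,-0.01,-0.138,-0.01,0.012,0,0.094,-0.01,-0.15,-0.01,0.012,0,0.094,-0.01,-0.15,-0.01,0.012,0]'
python3 - <<'E'
from sw2 import *
for P,M in go(.12,(3,.2,1),[("start",-.013,-.0045),("end",.016,-.0045)]): to(P,M)
s=sensors.sense();A=R.from_euler("xyz",s["orientation"]);d=s["tcp_pos"]+A.apply([0,0,.019])-SLc;print("tip rel slot y,n,x",d@Y,d@N,d@np.cross(Y,N))
E
```

```text
clock: 4.45
tcp_pos: [0.4506, 0.0015, 0.0691]
orientation: [2.88, 0.372, 2.964]
wrist_force: [-0.0, -0.6, 0.4]
grip_width: 0.0001
gripper_force: 0.0
0.12 (3, 0.2, 1) start 2e-05 [0.44, 0.07, -1.0, -0.06, -0.06, -2.08, 0.0, 0.27, -0.0]
pos [0.4506 0.0015 0.0691] rpy [2.88  0.372 2.964] j [ 0.43  0.07 -0.96 -0.14 -0.09 -1.99] F [-0.  -0.6  0.4]
shift [ 0.002  0.001 -0.001] turn [-0.0009  0.0003 -0.0001]
0.12 (3, 0.2, 1) end 2e-05 [0.49, 0.08, -0.98, -0.1, -0.05, -2.08, 0.0, 0.3, -0.0]
pos [0.4506 0.0015 0.0691] rpy [2.88  0.372 2.964] j [ 0.43  0.07 -0.96 -0.14 -0.09 -1.99] F [-0.  -0.6  0.4]
shift [ 0.026  0.112 -0.002] turn [ 0.0031 -0.0005  0.002 ]
tip rel slot y,n,x -0.013208741785492598 -0.004047112384939726 -0.00016240259266612784
```

```bash
cat > st.py <<'E'
from sw2 import *
s=sensors.sense();A=R.from_euler("xyz",s["orientation"]);d=s["tcp_pos"]+A.apply([0,0,.019])-SLc;print("tip y,n,x",d@Y,d@N,d@np.cross(Y,N),"F y,n",s["wrist_force"]@Y,s["wrist_force"]@N,s["joints"].round(2))
E
python3 -m inch '[0.008,0.03,-0.004,0.001,0,0.0005,0.016,0.065,-0.004,0.002,0,0.001,0.022,0.095,-0.004,0.003,0,0.002,0.022,0.095,-0.004,0.003,0,0.002]'; python3 st.py
python3 -m inch '[0.004,0.02,0,0,0,0,0.008,0.038,0,0,0,0,0.008,0.038,0,0,0,0]'; python3 st.py
```

```text
clock: 4.95
tcp_pos: [0.4563, 0.0258, 0.0676]
orientation: [2.861, 0.368, 2.971]
wrist_force: [-0.1, -0.1, -0.4]
grip_width: 0.0004
gripper_force: 0.0
tip y,n,x 0.012111890877801927 -0.00551630303837384 -0.0005489741121176314 F y,n -0.1479860975739254 -0.320510320415122 [ 0.47  0.08 -0.94 -0.17 -0.09 -1.99]
clock: 5.32
tcp_pos: [0.4583, 0.0346, 0.0675]
orientation: [2.862, 0.367, 2.972]
wrist_force: [-0.4, -0.8, -0.2]
grip_width: 0.0002
gripper_force: 0.0
tip y,n,x 0.021117682236939522 -0.005644010218170494 -0.0005158284583690171 F y,n -0.8715641927230611 -0.1056513885207706 [ 0.51  0.08 -1.02  0.   -0.01 -2.2 ]
```

```bash
python3 - <<'E'
from h import *
p=camera_params("wrist");im=snapshot("wrist");cv2.imwrite("pics/w3.png",cv2.resize(im[100:,100:400,::-1],None,fx=2,fy=2))
print((proj(p,[SL,SL+.042*Y,SL-.042*Y])-[100,100])*2)
E
```

```text
[[230.51825741 307.40254535]
 [395.08412737 290.80449285]
 [ 35.95926547 327.025693  ]]
```

View pics/w3.png

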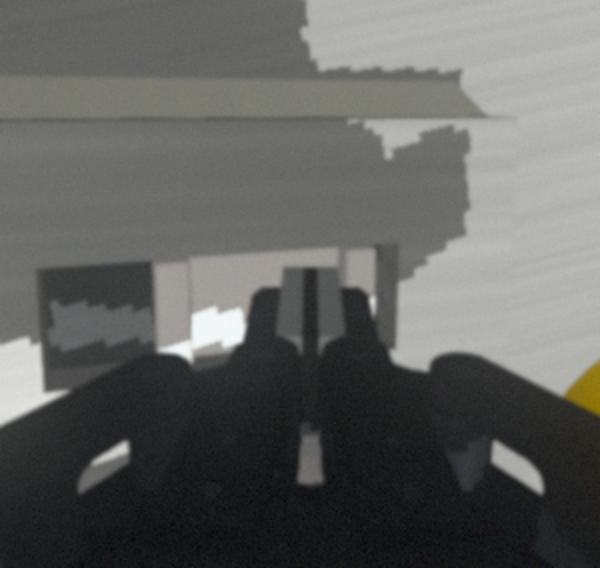

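The picture shows the switch nearly home. Its left ridge ends at x=376 and the slot end is at 396, so about 5 mm remains.

```bash
python3 -m inch '[0.003,0.014,0,0.003,0,0,0.006,0.028,0,0.005,0,0,0.006,0.028,0,0.005,0,0]'; python3 st.py
python3 - <<'E'
from h import *
im=snapshot("wrist");cv2.imwrite("pics/w4.png",cv2.resize(im[200:300,220:330,::-1],None,fx=3,fy=3))
E
```

```text
clock: 5.75
tcp_pos: [0.4596, 0.0411, 0.0674]
orientation: [2.827, 0.361, 2.958]
wrist_force: [0.4, 0.0, 0.3]
grip_width: -0.0
gripper_force: 0.2
tip y,n,x 0.02834802962210301 -0.005550103819496037 -0.000671523564017448 F y,n 0.07844881131197982 0.09941943374052686 [ 0.45  0.09 -0.87 -0.33 -0.15 -1.83]
```

View pics/w4.png

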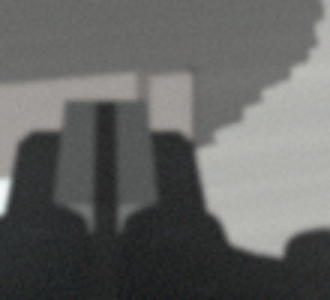

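The ridge now reaches the slot end, with no dark gap left at x≈195. I'll press a little further to confirm.

```bash
python3 -m inch '[0.002,0.008,0,0,0,0,0.002,0.008,0,0,0,0]'; python3 st.py
python3 -m inch '[0.001,0.006,0,0,0,0,0.001,0.006,0,0,0,0]'; python3 st.py
```

```text
clock: 6.05
tcp_pos: [0.4598, 0.0422, 0.0674]
orientation: [2.829, 0.362, 2.959]
wrist_force: [0.8, -13.6, 4.5]
grip_width: -0.0006
gripper_force: 6.7
tip y,n,x 0.02939206285558481 -0.005547080853379935 -0.0006559984791818484 F y,n -13.15657410331012 2.2756666363321294 [ 0.46  0.09 -0.88 -0.31 -0.14 -1.86]
clock: 6.3
tcp_pos: [0.4597, 0.0427, 0.0673]
orientation: [2.83, 0.362, 2.958]
wrist_force: [1.4, -23.1, 8.5]
grip_width: -0.0002
gripper_force: 11.5
tip y,n,x 0.029829236518408162 -0.0055682340430098535 -0.0008355666568322876 F y,n -22.263321277400422 4.618387399520592 [ 0.47  0.09 -0.88 -0.3  -0.13 -1.87]
```

The switch is hard against its end stop at 22 N, so it is unlocked. Now I'll retract and head for the tray.

```bash
python3 -m inch '[-0.003,-0.016,0,0,0,0,-0.05,-0.006,0.09,0,0,0,-0.113,0.008,0.21,0,0,0,-0.15,0.01,0.3,0,0,0,-0.15,0.01,0.3,0,0,0]'
cat >> h.py <<'E'
def down(yaw): return R.from_euler("xyz",[np.pi,0,yaw]).as_matrix()
E
python3 -c "
from h import *
to(np.array([.41,.16,.22]),down(2.96));to(np.array([.37,.27,.24]),down(-1.14))"
```

```text
clock: 6.92
tcp_pos: [0.4231, 0.0481, 0.1444]
orientation: [2.825, 0.366, 2.96]
wrist_force: [0.3, -0.6, -0.1]
grip_width: -0.0001
gripper_force: 0.0
pos [0.4231 0.0481 0.1444] rpy [2.825 0.366 2.96 ] j [ 0.59 -0.18 -1.    0.06 -0.27 -2.34] F [ 0.3 -0.6 -0.1]
shift [-0.053  0.448  0.302] turn [-0.0386  0.0658 -0.0092]
pos [0.4231 0.0481 0.1444] rpy [2.825 0.366 2.96 ] j [ 0.59 -0.18 -1.    0.06 -0.27 -2.34] F [ 0.3 -0.6 -0.1]
shift [-0.213  0.888  0.382] turn [-0.0923 -0.0048  0.3304]
```

```bash
python3 -m inch '[-0.02,0.2,0.1,-0.015,0.025,-0.004,-0.05,0.45,0.3,-0.0386,0.0658,-0.009,-0.05,0.45,0.3,-0.0386,0.0658,-0.009,-0.05,0.45,0.3,-0.0386,0.0658,-0.009]' 0.3
python3 -m inch '[-0.03,0.1,0.02,0,0,0.029,-0.06,0.2,0.04,0,0,0.058,-0.1,0.3,0.06,0,0,0.087,-0.12,0.4,0.08,0,0,0.116,-0.15,0.44,0.08,0,0,0.145]'
python3 -m inch '[0,0,0,0,0,0.029,0,0,0,0,0,0.058,0,0,0,0,0,0.087,0,0,0,0,0,0.116,0,0,0,0,0,0.145]'
python3 -c "
from h import *
to(np.array([.37,.27,.24]),down(-1.14))"
```

```text
clock: 7.42
tcp_pos: [0.4132, 0.1639, 0.2179]
orientation: [-3.138, -0.004, 2.962]
wrist_force: [-0.4, -1.8, 0.7]
grip_width: 0.0596
gripper_force: 0.0
clock: 8.05
tcp_pos: [0.373, 0.2707, 0.2362]
orientation: [-3.138, -0.004, -2.406]
wrist_force: [0.3, -0.2, -0.4]
grip_width: 0.0597
gripper_force: 0.0
clock: 8.68
tcp_pos: [0.373, 0.2693, 0.2359]
orientation: [-3.139, -0.004, -1.496]
wrist_force: [-0.6, 0.2, -0.5]
grip_width: 0.0598
gripper_force: 0.0
pos [0.373  0.2693 0.2359] rpy [-3.139 -0.004 -1.496] j [ 1.06  0.01 -0.46  0.01 -1.1  -0.99] F [-0.6  0.2 -0.5]
shift [-0.012  0.003  0.016] turn [0.0005 0.0006 0.0567]
```

```bash
python3 -m inch '[0,0,0.01,0,0,0.028,0,0,0.015,0,0,0.0567,0,0,0.015,0,0,0.0567,0,0,0.015,0,0,0.0567]'
python3 - <<'E'
from h import *
import json
p=camera_params("wrist");im=snapshot("wrist");cv2.imwrite("pics/w5.png",cv2.resize(im[:,:,::-1],None,fx=1.5,fy=1.5))
np.savez("w5.npz",im=im,K=p["K"],pose=p["pose"])
print(sensors.sense()["tcp_pos"])
E
```

```text
clock: 9.18
tcp_pos: [0.373, 0.2695, 0.2405]
orientation: [-3.139, -0.004, -1.15]
wrist_force: [-0.5, 0.4, -0.6]
grip_width: 0.0601
gripper_force: 0.0
[0.37300329 0.26960662 0.24068116]
```

View pics/w5.png

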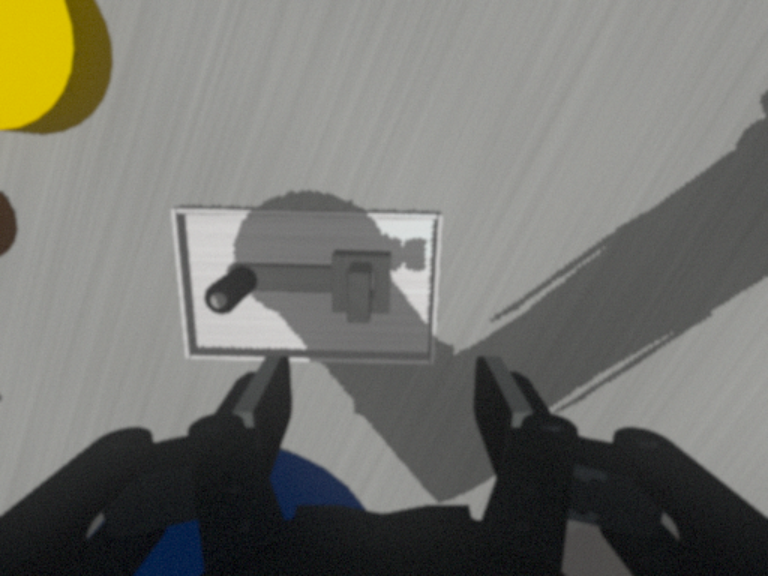

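The view shows the crank's hub at about (332..390, 252..313), the grip block top ending near (360,322), the handle top at (218,299), and the arm running almost horizontally. I'll refine these numerically.

```bash
python3 - <<'E'
from h import *
d=np.load("w5.npz");g=cv2.cvtColor(d["im"],cv2.COLOR_RGB2GRAY).astype(int)
print("hub cols row 180,190,200,210");
for r in(180,190,200,205,210):print(r,g[r,215:268].tolist())
print("rows");
for c in(226,233,237,241,245,255,200,185):print(c,g[163:222,c].tolist())
E
```

```text
hub cols row 180,190,200,210
180 [94, 89, 87, 87, 88, 88, 87, 94, 88, 92, 89, 89, 92, 88, 92, 86, 83, 80, 74, 74, 72, 70, 73, 73, 68, 71, 70, 69, 71, 69, 73, 73, 78, 82, 85, 86, 94, 93, 93, 91, 90, 95, 91, 92, 114, 145, 158, 157, 156, 171, 199, 207, 209]
190 [90, 90, 88, 90, 89, 89, 89, 89, 90, 88, 93, 90, 89, 88, 86, 87, 83, 87, 89, 84, 93, 88, 95, 92, 94, 89, 95, 94, 95, 92, 88, 84, 92, 95, 93, 86, 87, 90, 90, 94, 92, 93, 91, 91, 101, 103, 113, 120, 142, 163, 186, 200, 206]
200 [115, 111, 112, 112, 115, 110, 96, 91, 89, 89, 91, 95, 85, 89, 93, 89, 85, 85, 89, 88, 93, 93, 92, 91, 94, 94, 96, 93, 89, 95, 86, 84, 79, 84, 91, 88, 91, 90, 91, 91, 87, 94, 90, 90, 97, 111, 112, 115, 111, 115, 118, 116, 117]
205 [114, 118, 110, 116, 113, 112, 97, 89, 93, 91, 88, 89, 87, 88, 86, 85, 86, 86, 86, 87, 90, 87, 92, 89, 88, 94, 88, 93, 90, 90, 86, 81, 81, 85, 90, 93, 89, 91, 88, 93, 92, 90, 92, 91, 100, 106, 116, 117, 114, 116, 116, 113, 113]
210 [117, 114, 119, 115, 114, 115, 115, 115, 112, 115, 115, 113, 113, 117, 114, 110, 99, 93, 90, 96, 93, 94, 90, 88, 91, 88, 91, 88, 91, 88, 85, 87, 102, 11
[... 1488 characters left out ...]
, 96, 91, 92, 92, 92, 92, 95, 91, 91, 87, 91, 92, 89, 92, 92, 90, 90, 96, 105, 113, 116, 115, 110, 111, 115, 112, 113, 116, 117, 113, 114]
200 [115, 120, 118, 118, 118, 117, 117, 117, 116, 114, 117, 114, 107, 88, 80, 79, 88, 90, 94, 92, 88, 88, 93, 90, 90, 93, 92, 91, 86, 91, 93, 99, 110, 115, 115, 115, 114, 116, 120, 117, 115, 114, 115, 117, 116, 118, 113, 118, 115, 116, 116, 118, 117, 118, 113, 117, 117, 116, 117]
185 [120, 121, 120, 118, 119, 120, 121, 118, 120, 120, 118, 115, 99, 83, 80, 85, 90, 89, 91, 93, 91, 94, 95, 92, 95, 90, 89, 93, 90, 94, 95, 107, 112, 116, 111, 120, 115, 114, 118, 120, 119, 115, 117, 119, 135, 157, 173, 184, 195, 202, 205, 206, 208, 205, 204, 204, 202, 202, 200]
```

```bash
python3 - <<'E'
from h import *
d=np.load("w5.npz");p={"K":d["K"],"pose":d["pose"]}
print("blk",ray(p,(238.8,198.5),.064),"hub",ray(p,(240,189.4),.028),"post",ray(p,(145,199),.074))
a=ray(p,[(226,208),(255,209.2)],.028);b=ray(p,[(185,193.9),(200,194.5)],.018);c=ray(p,[(221,200),(259.3,201.3),(220.5,172),(258.5,172)],.028)
for v in(a[0]-a[1],b[0]-b[1]):print(np.arctan2(v[1],v[0]))
print(np.linalg.norm(c[0]-c[1]),ray(p,[(117.5,139.5),(292.5,142),(287,241),(125.5,238)],.022)[:,:2].round(4).tolist())
P=ray(p,(145,199),.074)[0];B=ray(p,(239.4,194),.046)[0]
for h in(ray(p,(238.8,198.5),.064)[0],ray(p,(240,189.4),.028)[0]):
    v=P-h;print("yaw",np.arctan2(v[1],v[0]),np.linalg.norm(v[:2]))
E
```

```text
blk [[0.38141516 0.29496209 0.064     ]] hub [[0.3819385  0.29511872 0.028     ]] post [[0.46590691 0.33015744 0.074     ]]
0.37786974481289937
0.3796678155219437
0.043556757402877615 [[0.5267, 0.2997], [0.3503, 0.2237], [0.3047, 0.3324], [0.4831, 0.4082]]
yaw 0.3946948321874252 0.0915290514749258
yaw 0.3953174717155553 0.09098574475983529
```

```bash
cat >> h.py <<'E'
CR=np.array([.3817,.295,.052])
E
python3 -c "
from h import *
to(CR,down(-1.181))"
```

```text
pos [0.373  0.2696 0.2407] rpy [-3.139 -0.004 -1.149] j [ 1.06  0.   -0.46  0.01 -1.11 -0.64] F [-0.6  0.   0.3]
shift [ 0.035  0.102 -0.755] turn [ 0.0004  0.0006 -0.0051]
```

```bash
python3 -m inch '[0.035,0.102,-0.2,0.0004,0.0006,-0.0051,0.035,0.102,-0.45,0.0004,0.0006,-0.0051,0.035,0.102,-0.66,0.0004,0.0006,-0.0051,0.035,0.102,-0.755,0.0004,0.0006,-0.0051,0.035,0.102,-0.755,0.0004,0.0006,-0.0051]'
python3 -c "
from h import *
to(CR,down(-1.181))"
```

```text
clock: 9.85
tcp_pos: [0.3811, 0.2941, 0.0508]
orientation: [3.139, -0.003, -1.179]
wrist_force: [0.5, 0.5, 1.2]
grip_width: 0.0597
gripper_force: 0.0
pos [0.3811 0.2941 0.0508] rpy [ 3.139e+00 -3.000e-03 -1.179e+00] j [ 1.07  0.28 -0.65  0.   -0.64 -0.68] F [0.5 0.5 1.2]
shift [0.002 0.004 0.005] turn [ 0.0006 -0.0002 -0.0002]
```

```bash
python3 -m inch '[0,0.002,0,0.0006,0,0,0,0.002,0,0.0006,0,0,0,0.002,0,0.0006,0,0,0,0.002,0,0.0006,0,0,0,0.002,0,0.0006,0,0]' 1
python3 -c "
from h import *
to(CR,down(-1.181))"
```

```text
clock: 10.48
tcp_pos: [0.3823, 0.2966, 0.054]
orientation: [-3.137, 0.005, -1.177]
wrist_force: [-2.3, 0.1, 7.0]
grip_width: 0.0153
gripper_force: 59.5
pos [0.3823 0.2966 0.054 ] rpy [-3.137  0.005 -1.177] j [ 1.07  0.27 -0.65 -0.   -0.64 -0.67] F [-2.3  0.1  7. ]
shift [-0.002 -0.006 -0.008] turn [-0.001   0.0003 -0.0006]
```

Gripped at 15.3 mm width. Now lifting and carrying it to a viewing pose beside the shaft.

```bash
python3 -m inch '[0,0,0.1,0,0,0,0,0,0.3,0,0,0,0,0,0.55,0,0,0,0,0,0.8,0,0,0,0,0,0.96,0,0,0]'
python3 -m inch '[0.05,-0.12,0,0,0,0.028,0.13,-0.3,0,0,0,0.056,0.22,-0.5,0,0,0,0.084,0.3,-0.68,0,0,0,0.112,0.34,-0.8,0,0,0,0.14]'
python3 -m inch '[0.08,-0.13,0,0,0,0.028,0.16,-0.27,0,0,0,0.056,0.24,-0.41,0,0,0,0.084,0.3,-0.5,0,0,0,0.112,0.33,-0.6,0,0,0,0.14]'
python3 -c "
from h import *
to(np.array([.55,-.053,.29]),down(.785))"
```

```text
clock: 11.1
tcp_pos: [0.3818, 0.2959, 0.2963]
orientation: [-3.136, 0.006, -1.178]
wrist_force: [0.3, 1.5, -3.4]
grip_width: 0.0151
gripper_force: 59.3
clock: 11.72
tcp_pos: [0.4667, 0.094, 0.2927]
orientation: [-3.139, 0.004, -0.299]
wrist_force: [0.4, 0.3, -3.8]
grip_width: 0.015
gripper_force: 59.3
clock: 12.35
tcp_pos: [0.5494, -0.0551, 0.2923]
orientation: [-3.139, 0.004, 0.581]
wrist_force: [1.0, -0.4, -3.0]
grip_width: 0.0152
gripper_force: 59.3
pos [ 0.5494 -0.0551  0.2923] rpy [-3.139  0.004  0.581] j [ 0.25  0.13 -0.19 -0.   -1.25  1.9 ] F [ 1.  -0.4 -3. ]
shift [ 0.002  0.008 -0.009] turn [ 0.     -0.0007  0.0325]
```

```bash
python3 -m inch '[0,0,-0.01,0,0,0.028,0,0,-0.01,0,0,0.0325,0,0,-0.01,0,0,0.0325]'
python3 - <<'E'
from h import *
p=camera_params("wrist");im=snapshot("wrist")
np.savez("w6.npz",im=im,K=p["K"],pose=p["pose"])
u=proj(p,[.593,-.0108,.193])[0];print("pred",u)
x,y=np.clip(u-[60,50],[0,0],[392,284]).astype(int);print("crop origin",x,y)
cv2.imwrite("pics/w6.png",cv2.resize(im[y:y+100,x:x+120,::-1],None,fx=6,fy=6))
E
```

```text
clock: 12.72
tcp_pos: [0.5491, -0.0539, 0.2903]
orientation: [-3.139, 0.003, 0.777]
wrist_force: [0.7, 0.2, -3.7]
grip_width: 0.0151
gripper_force: 59.4
pred [254.97032099 120.01254652]
crop origin 194 70
```

View pics/w6.png

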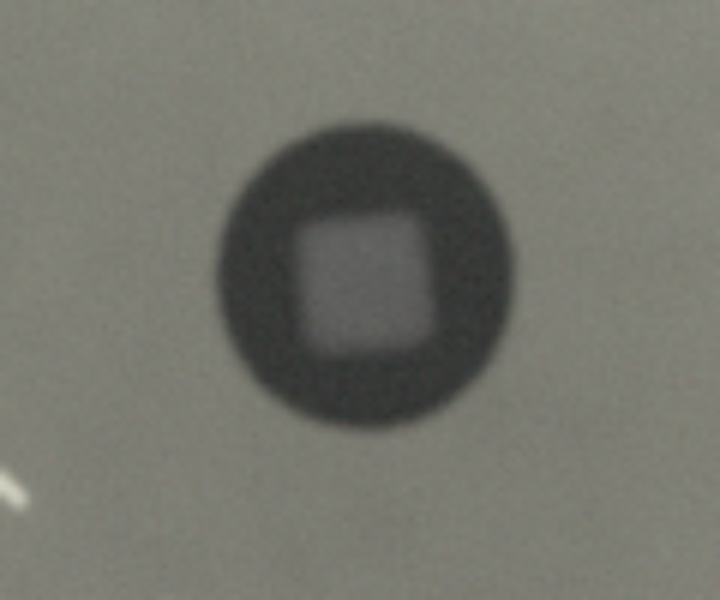

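A clear view of the shaft: its square top has corners at about (297,218), (417,211), (437,340) and (312,355) in the crop, centred in the dark collar at (367,277).

```bash
python3 - <<'E'
from h import *
d=np.load("w6.npz");p={"K":d["K"],"pose":d["pose"]};g=cv2.cvtColor(d["im"],cv2.COLOR_RGB2GRAY)[70:170,194:314]
G=cv2.resize(g,None,fx=6,fy=6,interpolation=cv2.INTER_CUBIC)
print(G[277,367],G[160,367],G[50,50])
m=(G<(int(G[160,367])+int(G[50,50]))//2).astype(np.uint8)
full=lambda c:(np.array(c)+.5)/6-.5+[194,70]
cs,_=cv2.findContours(m,0,1);C=max(cs,key=cv2.contourArea);e=cv2.fitEllipse(C);print("collar",e,ray(p,full(e[0]),.171))
k=((G>(int(G[160,367])+int(G[277,367]))//2)).astype(np.uint8);k[:200]=0;k[365:]=0;k[:,:285]=0;k[:,450:]=0
cs,_=cv2.findContours(k,0,1);C=max(cs,key=cv2.contourArea)
W=ray(p,full(C[:,0,:]),.193)[:,:2];r=cv2.minAreaRect((W*1e3).astype(np.float32));print("sq",r,"mean",W.mean(0))
E
```

```text
96 57 127
collar ((365.3009338378906, 276.7653503417969), (295.9364013671875, 305.0816955566406), 179.3034210205078) [[ 0.59428155 -0.00895107  0.171     ]]
sq ((594.2529296875, -8.958501815795898), (14.882223129272461, 15.062992095947266), 50.67364501953125) mean [ 0.59427015 -0.00894906]
```

```bash
python3 -c "
from h import *
to(np.array([.5935,-.0099,.262]),down(.884))"
```

```text
pos [ 0.5492 -0.0538  0.2904] rpy [-3.139e+00  3.000e-03  7.780e-01] j [ 0.26  0.13 -0.2  -0.   -1.24  2.09] F [-0.5 -0.2 -3.1]
shift [ 0.177  0.176 -0.113] turn [ 0.0001 -0.0006  0.0169]
```

```bash
python3 -m inch '[0.09,0.09,-0.03,0,0,0.01,0.177,0.176,-0.08,0,-0.0006,0.0169,0.177,0.176,-0.113,0,-0.0006,0.0169,0.177,0.176,-0.113,0,-0.0006,0.0169]'
python3 -c "
from h import *
to(np.array([.5935,-.0099,.221]),down(.884))"
```

```text
clock: 13.28
tcp_pos: [0.5929, -0.0099, 0.261]
orientation: [-3.141, 0.003, 0.885]
wrist_force: [-0.8, -0.4, -3.3]
grip_width: 0.0153
gripper_force: 59.3
pos [ 0.5929 -0.0099  0.261 ] rpy [-3.141e+00  3.000e-03  8.850e-01] j [ 0.31  0.22 -0.16  0.   -1.2   2.14] F [-0.8 -0.4 -3.3]
shift [ 0.003  0.    -0.16 ] turn [ 0.0003 -0.0003 -0.0002]
```

```bash
python3 -m inch '[0.002,0,-0.04,0,0,0,0.002,0,-0.08,0,0,0,0.002,0,-0.1,0,0,0,0.002,0,-0.1,0,0,0]'
python3 -m inch '[0,0,-0.02,0,0,0,0,0,-0.04,0,0,0,0,0,-0.055,0,0,0,0,0,-0.055,0,0,0]'
```

```text
clock: 13.78
tcp_pos: [0.5934, -0.0105, 0.2361]
orientation: [-3.141, 0.002, 0.886]
wrist_force: [-1.8, -1.0, -4.0]
grip_width: 0.015
gripper_force: 59.7
clock: 14.28
tcp_pos: [0.5936, -0.0105, 0.2223]
orientation: [-3.141, 0.002, 0.886]
wrist_force: [-2.2, -4.6, -4.3]
grip_width: 0.0151
gripper_force: 59.4
```

```bash
python3 -m inch '[0,0,-0.006,0,0,0,0,0,-0.01,0,0,0,0,0,-0.01,0,0,0]'; python3 -c "
from h import *
to(np.array([.5935,-.0099,.221]),down(.884))"
```

```text
clock: 14.65
tcp_pos: [0.5937, -0.0105, 0.221]
orientation: [3.141, 0.002, 0.886]
wrist_force: [-4.2, -4.5, 1.1]
grip_width: 0.0154
gripper_force: 60.2
pos [ 0.5937 -0.0105  0.221 ] rpy [3.141e+00 2.000e-03 8.860e-01] j [ 0.31  0.25 -0.22  0.   -1.11  2.14] F [-4.2 -4.5  1.1]
shift [-0.001  0.003 -0.   ] turn [ 0.0003 -0.0001 -0.0004]
```

The crank is seated on the collar, at TCP z 0.221 with the load reversed. Winding clockwise now.

```bash
python3 -m inch '[0,0.001,0,0,0,-0.014,0,0.002,0,0,0,-0.042,-0.001,0.003,0,0,0,-0.07,-0.0015,0.0035,0,0,0,-0.098,-0.0016,0.0037,0,0,0,-0.126]'; python3 -c "
from h import *
s=sensors.sense();print(s['wrist_torque'].round(2),s['joints'].round(2))"
python3 -m inch '[0,0.001,0,0,0,-0.028,0.001,0.002,0,0,0,-0.056,0.001,0.003,0,0,0,-0.084,0.0015,0.0035,0,0,0,-0.112,0.0016,0.0037,0,0,0,-0.14]'; python3 -c "
from h import *
s=sensors.sense();print(s['wrist_torque'].round(2),s['joints'].round(2))"
```

```text
clock: 15.28
tcp_pos: [0.592, -0.01, 0.221]
orientation: [3.14, 0.004, 0.089]
wrist_force: [-10.1, -4.1, 4.9]
grip_width: 0.0148
gripper_force: 60.8
[-1.54  3.79  0.19] [ 0.31  0.25 -0.22  0.   -1.11  1.35]
clock: 15.9
tcp_pos: [0.5924, -0.0087, 0.221]
orientation: [3.138, 0.003, -0.791]
wrist_force: [-9.3, -2.4, 5.0]
grip_width: 0.0148
gripper_force: 60.8
[-1.15  3.72  0.14] [ 0.31  0.25 -0.21 -0.   -1.11  0.47]
```

```bash
python3 -m inch '[0,0,0,0,0,-0.028,0,0,0,0,0,-0.056,0.001,0,0,0,0,-0.084,0.001,0,0,0,0,-0.112,0.001,0,0,0,0,-0.14]'; python3 -c "
from h import *
s=sensors.sense();print(s['wrist_torque'].round(2),s['joints'].round(2))"
python3 -m inch '[0,0,0,0,0,-0.028,0.001,0,0,0,0,-0.056,0.001,0,0,0,0,-0.084,0.002,0,0,0,0,-0.112,0.002,-0.001,0,0,0,-0.14]'; python3 -c "
from h import *
s=sensors.sense();print(s['wrist_torque'].round(2),s['joints'].round(2))"
```

```text
clock: 16.52
tcp_pos: [0.5936, -0.0083, 0.2211]
orientation: [3.14, 0.001, -1.67]
wrist_force: [-5.4, -3.3, 2.7]
grip_width: 0.0149
gripper_force: 60.5
[-1.06  2.32  0.16] [ 0.31  0.25 -0.21 -0.   -1.11 -0.41]
clock: 17.15
tcp_pos: [0.5946, -0.009, 0.2211]
orientation: [3.142, 0.0, -2.55]
wrist_force: [-4.3, -5.8, 0.2]
grip_width: 0.0156
gripper_force: 60.1
[-1.98  1.35  0.14] [ 0.31  0.25 -0.21 -0.   -1.11 -1.29]
```

```bash
T='import workcell;s=workcell.sensors.sense();print(s["wrist_torque"].round(2),s["joints"].round(3),s["orientation"][2].round(3))'
python3 -m inch '[0,0,0,0,0,-0.02,0,0,0,0,0,-0.04,0,0,0,0,0,-0.05,0,0,0,0,0,-0.06,0,0,0,0,0,-0.066]'; python3 -c "$T"
python3 -m inch '[0,0,0,0,0,-0.006,0,0,0,0,0,-0.012,0,0,0,0,0,-0.018]'; python3 -c "$T"
```

```text
clock: 17.77
tcp_pos: [0.5948, -0.0095, 0.2211]
orientation: [-3.14, 0.001, -2.959]
wrist_force: [-3.2, -7.3, 0.4]
grip_width: 0.0149
gripper_force: 62.2
[-2.97  1.04  1.19] [ 3.130e-01  2.480e-01 -2.140e-01  1.000e-03 -1.109e+00 -1.702e+00] -2.959
clock: 18.15
tcp_pos: [0.5951, -0.0095, 0.2212]
orientation: [-3.14, 0.001, -3.071]
wrist_force: [1.3, -7.4, -3.5]
grip_width: 0.015
gripper_force: 75.6
[-2.69 -0.29  1.38] [ 0.313  0.248 -0.214  0.002 -1.108 -1.814] -3.071
```

The torque rose from 0.15 to about 1.3 N m, which looks like the stop. I'll release, regrip square, and wind again to confirm.

```bash
T='import workcell;s=workcell.sensors.sense();print(s["wrist_torque"].round(2),s["joints"].round(3),s["orientation"][2].round(3),s["wrist_force"].round(1))'
python3 -m inch '[0,0,0,0,0,0,0,0,0,0,0,0,0,0,0,0,0,0]' 0.6; python3 -c "$T"
python3 -m inch '[0,0,0,0,0,0.008,0,0,0,0,0,0.008]'; python3 -c "$T"
python3 -m inch '[0,0,0,0,0,0,0,0,0,0,0,0,0,0,0,0,0,0]' 1; python3 -c "$T"
python3 -m inch '[0,0,0,0,0,-0.004,0,0,0,0,0,-0.008,0,0,0,0,0,-0.008]'; python3 -c "$T"
python3 -m inch '[0,0,0,0,0,-0.004,0,0,0,0,0,-0.008,0,0,0,0,0,-0.008]'; python3 -c "$T"
```

```text
clock: 18.52
tcp_pos: [0.5954, -0.008, 0.221]
orientation: [3.14, 0.003, -3.072]
wrist_force: [-0.3, -0.8, 0.1]
grip_width: 0.0342
gripper_force: 0.0
[ 0.06  0.   -0.  ] [ 3.140e-01  2.480e-01 -2.130e-01 -1.000e-03 -1.107e+00 -1.815e+00] -3.072 [-0.3 -0.8  0.1]
clock: 18.77
tcp_pos: [0.5951, -0.0083, 0.2208]
orientation: [3.141, 0.002, -3.022]
wrist_force: [-0.4, -0.1, -0.1]
grip_width: 0.0342
gripper_force: 0.0
[ 0.02 -0.01  0.05] [ 3.140e-01  2.480e-01 -2.130e-01 -1.000e-03 -1.107e+00 -1.765e+00] -3.022 [-0.4 -0.1 -0.1]
clock: 19.15
tcp_pos: [0.5951, -0.0093, 0.221]
orientation: [-3.141, 0.001, -3.022]
wrist_force: [0.7, -5.2, 1.7]
grip_width: 0.0152
gripper_force: 57.3
[-1.92 -0.26  0.52] [ 3.130e-01  2.480e-01 -2.140e-01  1.000e-03 -1.108e+00 -1.765e+00] -3.022 [ 0.7 -5.2  1.7]
clock: 19.52
tcp_pos: [0.5951, -0.0094, 0.2211]
orientation: [-3.141, 0.002, -3.071]
wrist_force: [1.4, -6.0, 1.1]
grip_width: 0.0154
gripper_force: 71.2
[-2.01 -0.25  1.2 ] [ 0.313  0.248 -0.214  0.002 -1.108 -1.814] -3.071 [ 1.4 -6.   1.1]
clock: 19.9
tcp_pos: [0.5951, -0.0094, 0.2211]
orientation: [-3.14, 0.002, -3.121]
wrist_force: [0.9, -5.2, 1.4]
grip_width: 0.0155
gripper_force: 80.9
[-2.23 -0.29  1.63] [ 0.313  0.248 -0.214  0.002 -1.108 -1.864] -3.121 [ 0.9 -5.2  1.4]
```

```bash
T='import workcell;s=workcell.sensors.sense();print(s["wrist_torque"].round(2),s["orientation"][2].round(3),s["wrist_force"].round(1))'
python3 -m inch '[0,0,0,0,0,0.02,0,0,0,0,0,0.026]'; python3 -c "$T"
python3 -m inch '[0,0,0,0,0,0.008,0,0,0,0,0,0.008]'; python3 -c "$T"
python3 -m inch '[0,0,0,0,0,0.008,0,0,0,0,0,0.008]'; python3 -c "$T"
```

```text
clock: 20.15
tcp_pos: [0.5948, -0.0094, 0.221]
orientation: [-3.141, 0.001, -2.958]
wrist_force: [-0.6, -4.6, 3.2]
grip_width: 0.0153
gripper_force: 58.1
[-1.78  0.12 -0.1 ] -2.958 [-0.6 -4.6  3.2]
clock: 20.4
tcp_pos: [0.5948, -0.0093, 0.221]
orientation: [-3.141, 0.001, -2.91]
wrist_force: [-0.3, -6.1, 2.8]
grip_width: 0.0151
gripper_force: 59.0
[-2.08  0.27  0.19] -2.91 [-0.3 -6.1  2.8]
clock: 20.65
tcp_pos: [0.5948, -0.0092, 0.221]
orientation: [-3.141, 0.001, -2.86]
wrist_force: [-1.0, -4.4, 4.0]
grip_width: 0.0155
gripper_force: 59.0
[-1.94  0.35  0.13] -2.86 [-1.  -4.4  4. ]
```

```bash
python3 -m inch '[0,0,0.03,0,0,0,0,0,0.08,0,0,0,0,0,0.16,0,0,0,0,0,0.28,0,0,0,0,0,0.28,0,0,0]'
python3 -m inch '[0.12,0.035,0,0,0,0,0.23,0.068,0,0,0,0,0.23,0.068,0,0,0,0,0.23,0.068,0,0,0,0]'
cat > shaft.py <<'E'
from h import *
p=camera_params("wrist");im=snapshot("wrist");u=proj(p,[.5943,-.009,.193])[0];print("pred",u,sensors.sense()["tcp_pos"])
x,y=(u-[60,50]).astype(int);g=cv2.cvtColor(im,cv2.COLOR_RGB2GRAY)[y:y+100,x:x+120];G=cv2.resize(g,None,fx=6,fy=6,interpolation=cv2.INTER_CUBIC)
np.savez("w7.npz",im=im,K=p["K"],pose=p["pose"])
full=lambda c:(np.array(c)+.5)/6-.5+[x,y]
print(G[300,360],[int(G[300,360+d]) for d in(-120,-100,100,120,200)],[int(G[300+d,360]) for d in(-120,-100,100,120)])
lo=np.median([G[300,260],G[300,460],G[200,360],G[400,360]]);hi=G[300,360]
yy,xx=np.mgrid[:600,:720];k=((G>(lo+float(hi))/2)&(np.hypot(xx-360,yy-300)<125)).astype(np.uint8)
cs,_=cv2.findContours(k,0,1);C=max(cs,key=cv2.contourArea)
print(cv2.minAreaRect((ray(p,full(C[:,0,:]),.193)[:,:2]*1e3).astype(np.float32)))
E
python3 shaft.py
```

```text
clock: 21.28
tcp_pos: [0.5957, -0.0078, 0.2922]
orientation: [3.14, 0.005, -2.86]
wrist_force: [0.3, 0.3, -3.7]
grip_width: 0.0154
gripper_force: 61.5
clock: 21.78
tcp_pos: [0.6515, 0.0087, 0.2889]
orientation: [3.14, -0.001, -2.859]
wrist_force: [-0.8, -0.3, -3.1]
grip_width: 0.0151
gripper_force: 61.5
pred [252.35191374 119.41257313] [0.65147537 0.00851999 0.28953804]
160 [91, 92, 92, 92, 196] [94, 92, 92, 89]
((593.719970703125, -9.306722640991211), (13.573503494262695, 13.770553588867188), 31.490297317504883)
```

```bash
python3 - <<'E'
from h import *
for f,ctr in(("w6.npz",(254.9,115.6)),("w7.npz",(252.35,119.4))):
    d=np.load(f);p={"K":d["K"],"pose":d["pose"]};x,y=(np.array(ctr)-[30,30]).astype(int)
    g=cv2.cvtColor(d["im"],cv2.COLOR_RGB2GRAY)[y:y+60,x:x+60];G=cv2.resize(g,None,fx=8,fy=8,interpolation=cv2.INTER_CUBIC).astype(int)
    full=lambda c:(np.array(c)+.5)/8-.5+[x,y]
    yy,xx=np.mgrid[:480,:480]
    print(g[18:44:2,16:46:2].tolist() if f=="w7.npz" else "")
    lo=np.percentile(G[np.hypot(xx-240,yy-240)<170],10);hi=G[240,240]
    for a in(.35,.5,.65):
        k=((G>lo+a*(hi-lo))&(np.hypot(xx-240,yy-240)<150)).astype(np.uint8)
        cs,_=cv2.findContours(k,0,1);C=max(cs,key=cv2.contourArea);W=(ray(p,full(C[:,0,:]),.193)[:,:2]*1e3).astype(np.float32)
        M=W-W.mean(0);ph=np.arctan2(M[:,1],M[:,0]);rr=np.hypot(*M.T)
        print(f,a,lo,hi,cv2.minAreaRect(W),"4fold corner deg",np.degrees(np.angle(np.sum((rr**4)*np.exp(4j*ph)))/4))
E
```

```text
w6.npz 0.35 54.0 95 ((594.2589111328125, -8.960165977478027), (15.940107345581055, 15.874067306518555), 49.41849899291992) 4fold corner deg 5.649076
w6.npz 0.5 54.0 95 ((594.2288818359375, -8.957396507263184), (15.097911834716797, 15.303265571594238), 50.455928802490234) 4fold corner deg 5.8314714
w6.npz 0.65 54.0 95 ((594.2494506835938, -8.952531814575195), (14.47178840637207, 14.652810096740723), 50.68768310546875) 4fold corner deg 5.938498
[[91, 92, 92, 92, 93, 95, 99, 107, 119, 128, 125, 102, 94, 90, 94], [94, 94, 95, 101, 110, 127, 135, 144, 147, 152, 144, 114, 88, 96, 94], [94, 99, 121, 136, 148, 152, 161, 162, 166, 165, 158, 124, 87, 87, 92], [93, 113, 144, 156, 163, 163, 167, 165, 167, 165, 161, 137, 107, 89, 92], [92, 107, 143, 164, 167, 168, 161, 160, 161, 160, 161, 144, 114, 86, 93], [93, 98, 135, 163, 162, 162, 166, 163, 161, 158, 159, 149, 121, 93, 88], [90, 99, 125, 153, 162, 160, 161, 157, 162, 160, 161, 156, 136, 95, 90], [92, 92, 115, 154, 160, 157, 161, 159, 162, 160, 159, 154, 140, 105, 89], [88, 89, 104, 142, 156, 159, 159, 160, 160, 158, 156, 154, 144, 114, 90], [93, 93, 95, 130, 153, 157, 158, 156, 154, 154, 152, 147, 136, 108, 89], [89, 89, 90, 119, 141, 151, 150, 151, 143, 138, 129, 116, 104, 92, 90], [96, 90, 90, 103, 129, 133, 128, 120, 114, 103, 88, 86, 79, 88, 91], [93, 89, 90, 93, 97, 103, 94, 84, 83, 92, 80, 88, 91, 92, 92]]
w7.npz 0.35 89.0 160 ((593.7864379882812, -9.322460174560547), (14.469484329223633, 14.562034606933594), 32.48720169067383) 4fold corner deg -11.918292
w7.npz 0.5 89.0 160 ((593.7096557617188, -9.301944732666016), (13.720255851745605, 13.9274263381958), 31.01727867126465) 4fold corner deg -12.138706
w7.npz 0.65 89.0 160 ((593.7826538085938, -9.405339241027832), (13.107933044433594, 13.001522064208984), 34.63762664794922) 4fold corner deg -12.253875
```

The shaft turned about 198° from its starting orientation, against 225° for the full range. I'll reseat the crank aligned with the shaft and wind on to find out whether that is the true stop.

```bash
python3 -m inch '[-0.12,-0.035,-0.02,0,0,0.02,-0.226,-0.071,-0.06,0,0,0.0465,-0.226,-0.071,-0.1,0,0,0.0465,-0.226,-0.071,-0.1,0,0,0.0465]'; python3 -c "
from h import *
to(np.array([.595,-.0095,.221]),down(-2.567))"
```

```text
clock: 22.32
tcp_pos: [0.5953, -0.0094, 0.2653]
orientation: [3.141, 0.001, -2.568]
wrist_force: [0.8, -0.7, -2.9]
grip_width: 0.0152
gripper_force: 61.4
pos [ 0.5953 -0.0094  0.2653] rpy [ 3.141e+00  1.000e-03 -2.568e+00] j [ 0.31  0.22 -0.15 -0.   -1.2  -1.31] F [ 0.8 -0.7 -2.9]
shift [-0.001 -0.    -0.177] turn [-0.0002  0.      0.0002]
```

```bash
python3 -m inch '[0,0,-0.05,0,0,0,0,0,-0.1,0,0,0,0,0,-0.13,0,0,0,0,0,-0.16,0,0,0,0,0,-0.18,0,0,0]'
T='import workcell;s=workcell.sensors.sense();print(s["wrist_torque"].round(2),s["orientation"][2].round(3),s["wrist_force"].round(1))'
python3 -c "$T"
```

```text
clock: 22.95
tcp_pos: [0.5961, -0.0094, 0.2208]
orientation: [-3.141, 0.001, -2.566]
wrist_force: [-10.4, 0.9, 20.6]
grip_width: 0.0151
gripper_force: 65.1
[0.63 3.71 0.1 ] -2.566 [-10.4   0.9  20.6]
```

```bash
T='import workcell;s=workcell.sensors.sense();print("T",s["wrist_torque"].round(2),"yaw",s["orientation"][2].round(3),s["wrist_force"].round(1))'
python3 -m inch '[-0.003,0,0.003,0,0,-0.008,-0.003,0,0.003,0,0,-0.016]' >/dev/null; python3 -c "$T"
for i in 1 2 3 4 5; do python3 -m inch '[0,0,0,0,0,-0.006,0,0,0,0,0,-0.012]' >/dev/null; python3 -c "$T"; done
```

```text
T [0.03 0.03 0.01] yaw -2.668 [-1.6  0.2 -2.7]
T [-0.25  0.3   0.04] yaw -2.744 [-0.1 -0.8 -2.8]
T [-0.21  0.55  0.08] yaw -2.819 [-2.5 -0.5 -2.4]
T [-0.39  0.51  0.6 ] yaw -2.894 [-0.9 -1.4 -3.7]
T [-0.62  0.43  1.12] yaw -2.968 [-1.6 -2.4 -3.3]
T [-0.75  0.43  1.59] yaw -3.043 [-0.8 -1.5 -3.3]
```

Torque rises straight from play to the stop at the same angle. To rule out the crank hitting something, I'll reseat it a quarter turn round and test again.

```bash
python3 -m inch '[0,0,0,0,0,0.028,0,0,0,0,0,0.056,0,0,0.01,0,0,0.066,0,0,0.1,0,0,0.066,0,0,0.18,0,0,0.066]'
python3 -m inch '[0,0,0.05,0,0,0.028,0,0,0.05,0,0,0.056,0,0,0.05,0,0,0.084,0,0,0.05,0,0,0.112,0,0,0.05,0,0,0.14]'
python3 -m inch '[0,0,0,0,0,0.028,0,0,0,0,0,0.056,0,0,0,0,0,0.084,0,0,0,0,0,0.112,0,0,0,0,0,0.12]'; python3 -c "
from h import *
to(np.array([.5939,-.0084,.265]),down(-.996))"
```

```text
clock: 25.08
tcp_pos: [0.5952, -0.0093, 0.267]
orientation: [3.141, 0.001, -2.629]
wrist_force: [-0.2, 0.8, -3.5]
grip_width: 0.0151
gripper_force: 61.6
clock: 25.7
tcp_pos: [0.5951, -0.0093, 0.2789]
orientation: [3.141, 0.001, -1.744]
wrist_force: [0.1, -1.1, -3.9]
grip_width: 0.015
gripper_force: 61.5
clock: 26.32
tcp_pos: [0.5951, -0.0093, 0.2789]
orientation: [3.141, 0.001, -0.992]
wrist_force: [-0.7, 0.3, -3.2]
grip_width: 0.0148
gripper_force: 61.5
pos [ 0.5951 -0.0093  0.2789] rpy [ 3.141e+00  1.000e-03 -9.920e-01] j [ 0.31  0.21 -0.13 -0.   -1.23  0.27] F [-0.7  0.3 -3.2]
shift [-0.005  0.004 -0.056] turn [-0.0001 -0.0001 -0.0006]
```

```bash
python3 -m inch '[-0.004,0.003,-0.06,0,0,0,-0.004,0.003,-0.12,0,0,0,-0.004,0.003,-0.17,0,0,0,-0.004,0.003,-0.21,0,0,0,-0.004,0.003,-0.228,0,0,0]'
T='import workcell;s=workcell.sensors.sense();print("T",s["wrist_torque"].round(2),"yaw",s["orientation"][2].round(3),s["tcp_pos"].round(4),s["wrist_force"].round(1))'
python3 -m inch '[0,0,0,0,0,-0.008,0,0,0,0,0,-0.016]' >/dev/null; python3 -c "$T"
for i in 1 2 3 4 5; do python3 -m inch '[0,0,0,0,0,-0.006,0,0,0,0,0,-0.012]' >/dev/null; python3 -c "$T"; done
```

```text
clock: 26.95
tcp_pos: [0.5939, -0.0086, 0.2209]
orientation: [3.14, 0.001, -0.996]
wrist_force: [-3.0, 1.8, 8.8]
grip_width: 0.015
gripper_force: 63.8
T [-0.49  0.91 -0.03] yaw -1.098 [ 0.5936 -0.0089  0.2217] [-2.3 -0.3 -2.5]
T [-0.02  1.38  0.09] yaw -1.173 [ 0.5932 -0.0088  0.2216] [-3.4 -0.  -2.6]
T [0.43 1.77 0.05] yaw -1.248 [ 0.5928 -0.0086  0.2215] [-5.2  2.1 -1.9]
T [0.41 1.66 0.6 ] yaw -1.323 [ 0.5928 -0.0086  0.2215] [-3.8  0.7 -2.8]
T [0.37 1.49 1.16] yaw -1.397 [ 0.5929 -0.0085  0.2215] [-4.2  0.5 -3.3]
T [0.26 1.4  1.55] yaw -1.472 [ 0.593  -0.0085  0.2215] [-3.7  0.2 -3.5]
```

The stop is in the shaft itself: torque rises at the same shaft angle with the crank seated a quarter turn away. The press is fully wound down. Next I'll back off the play, lift off and return to the tray.

```bash
python3 -m inch '[0,0,0,0,0,0.028,0,0,0,0,0,0.056,0,0,0.004,0,0,0.07,0,0,0.06,0,0,0.07,0,0,0.12,0,0,0.07]'
python3 -m inch '[0,0,0.08,0,0,0,-0.05,0.05,0.16,0,0,0,-0.15,0.2,0.16,0,0,0,-0.3,0.43,0.16,0,0,0,-0.44,0.63,0.16,0,0,0]'
python3 -m inch '[-0.1,0.15,0,0,0,-0.01,-0.25,0.35,0,0,0,-0.02,-0.35,0.5,0,0,0,-0.0235,-0.4,0.58,0,0,0,-0.0235,-0.4,0.58,0,0,0,-0.0235]'
python3 -c "
from h import *
to(np.array([.382,.2955,.054]),down(-1.18))"
```

```text
clock: 29.08
tcp_pos: [0.5944, -0.0086, 0.2533]
orientation: [-3.141, 0.001, -1.035]
wrist_force: [1.0, 0.2, -3.2]
grip_width: 0.015
gripper_force: 61.5
clock: 29.7
tcp_pos: [0.4854, 0.1466, 0.2932]
orientation: [-3.14, 0.001, -1.035]
wrist_force: [1.4, 1.2, -3.8]
grip_width: 0.0152
gripper_force: 61.6
clock: 30.32
tcp_pos: [0.3855, 0.2916, 0.2931]
orientation: [-3.141, 0.002, -1.179]
wrist_force: [0.4, 0.2, -2.0]
grip_width: 0.0151
gripper_force: 61.6
pos [0.3855 0.2916 0.2931] rpy [-3.141e+00  2.000e-03 -1.179e+00] j [ 1.05  0.01 -0.33 -0.   -1.23 -0.66] F [ 0.4  0.2 -2. ]
shift [-0.014  0.015 -0.957] turn [-0.0004 -0.     -0.0002]
```

```bash
python3 -m inch '[-0.014,0.015,-0.2,0,0,0,-0.014,0.015,-0.43,0,0,0,-0.014,0.015,-0.66,0,0,0,-0.014,0.015,-0.83,0,0,0,-0.014,0.015,-0.88,0,0,0]'
python3 -m inch '[0,0,-0.03,0,0,0,0,0,-0.055,0,0,0,0,0,-0.072,0,0,0,0,0,-0.08,0,0,0,0,0,-0.08,0,0,0]'
```

```text
clock: 30.95
tcp_pos: [0.3827, 0.2924, 0.0704]
orientation: [3.138, -0.001, -1.182]
wrist_force: [0.7, 0.1, -2.0]
grip_width: 0.015
gripper_force: 61.6
clock: 31.58
tcp_pos: [0.3836, 0.2946, 0.0539]
orientation: [-3.14, 0.002, -1.18]
wrist_force: [-7.3, -1.2, 16.9]
grip_width: 0.0145
gripper_force: 64.5
```

```bash
python3 -m inch '[0,0,0.005,0,0,0,0,0,0.005,0,0,0]'
python3 -m inch '[0,0,0,0,0,0,0,0,0,0,0,0,0,0,0,0,0,0,0,0,0,0,0,0]' 0.35
python3 -m inch '[0,0,0.05,0,0,0,0,0,0.2,0,0,0,0,0,0.45,0,0,0,0,0,0.68,0,0,0,0,0,0.74,0,0,0]'
python3 -m inch '[-0.05,-0.1,0,0,0,0,-0.05,-0.1,0,0,0,0,-0.05,-0.1,0,0,0,0]'
python3 - <<'E'
from h import *
a=snapshot("wrist");b=snapshot("top");s=snapshot("scene")
a=cv2.resize(a[90:290,80:340],(520,400));b=cv2.resize(b[220:260,240:310],(280,160),interpolation=cv2.INTER_CUBIC);s=cv2.resize(s[120:280,190:330],(280,240+80))
o=np.zeros((500,800,3),np.uint8);o[:400,:520]=a;o[:160,520:]=b;o[165:485,520:]=s
cv2.imwrite("pics/end.png",o[:,:,::-1])
E
```

```text
clock: 31.82
tcp_pos: [0.3836, 0.2945, 0.054]
orientation: [-3.141, 0.002, -1.181]
wrist_force: [-3.5, -0.3, 7.5]
grip_width: 0.015
gripper_force: 63.2
clock: 32.33
tcp_pos: [0.3833, 0.2938, 0.053]
orientation: [3.141, 0.001, -1.181]
wrist_force: [0.0, -0.7, -0.1]
grip_width: 0.0556
gripper_force: 0.0
clock: 32.95
tcp_pos: [0.3843, 0.2951, 0.2432]
orientation: [-3.136, 0.005, -1.18]
wrist_force: [-0.4, 1.2, -0.6]
grip_width: 0.0557
gripper_force: 0.0
clock: 33.33
tcp_pos: [0.3708, 0.2689, 0.2383]
orientation: [3.141, 0.001, -1.181]
wrist_force: [0.3, -0.8, -0.8]
grip_width: 0.0559
gripper_force: 0.0
```

View pics/end.png

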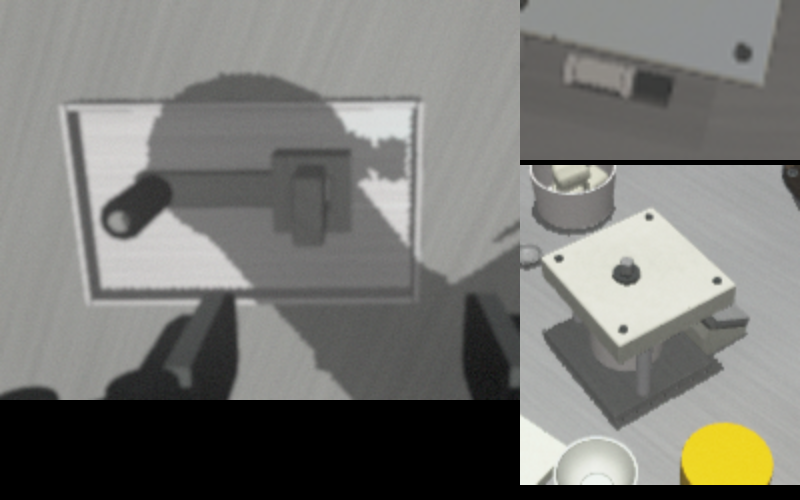

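The left panel shows the crank lying upright in the tray, hub at (312,195) and handle at (122,215). The top crop shows the switch (600,75) at the left end with the gap to its right at (652,88). The shaft is bare. Handing in.

```bash
python3 -c "
from workcell import close_job
print(close_job())"
```

```text
the job is handed in; nothing more can be done
None
```

The job is handed in at about 33 s: the switch is unlocked at its left end, the press is wound to its stop, and the crank lies upright back in its tray. The shaft turned about 198° from where it started, less than the full 225°, but it met a solid stop at the same shaft angle with the crank seated two different ways, so I take it as fully down.

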